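# Turn a cradled painting panel over on its stand

## Robot

A 6-joint arm with a two-finger parallel gripper is mounted at the origin on the work surface; the furniture and walls round the work are solid. World frame = base frame: x ahead of the robot, y to its left, z up, the work surface at z = 0. Lengths are in m, angles in rad, forces in N, time in s.
With the tool pointing down it reaches from about 0.325 to 0.85 m from the base axis. Payload 15.5 kg.
Tool frame: the origin (TCP) lies between the finger pads; the fingertips stand 14 mm ahead of it and the grasp point (between the pads) lies 5 mm behind it; z points along the fingers, y is the line along which they close (so a half turn about z gives the same grasp; the last joint's range is limited). The gripper opens to 91 mm and grips with 3 to 60 N. Pads are 32 mm wide; open, the fingers measure 118 mm over their backs; the gripper's body (76 mm by 178 mm) begins 60 mm behind the grasp point.
Start: joints at [-1.312, 0.494, 1.345, -0, 1.302, -0.096], TCP at [0.217, -0.586, 0.228] pointing down, gripper open.
Joint ranges: [-2.91, 2.91], [-0.82, 2.16], [0.22, 2.67], [-1.22, 4.37], [0.12, 2.79], [-3.08, 3.08]. Speed limits (rad/s): [1.89, 1.89, 2.57, 3.01, 3.01, 3.01].

## Interface

Orientations are given as a unit quaternion [x, y, z, w].
In Python, from bench import manip, read_camera, calibration gives the robot as it stands.
- The arm moves only by the tool step_arm, never from a script. Its argument "rows" is a list of rows, each an object of numbers: "x", "y", "z": the shift along the tool's x, y, z in units of 50 mm (1.0 is 50 mm); "spin": the turn about the tool's z in units of 5 degrees (1.0 is 5 degrees); "fingers": the finger opening in mm, from 0 to 91.2. In form: [{"x": .., "y": .., "z": .., "spin": .., "fingers": ..}, ...]. A call has 1 to 20 rows; each row shifts and turns the commanded pose from where the row before left it, along the tool's axes as they then stand; what a row does not reach is not made up. A row lasts 1/8 s, in which the tool goes at most 62.5 mm and 10.7 degrees, less where a joint would pass 70% of its speed; a pose out of reach is approached as far as the arm can. A call is refused whole if a number of a shift passes 1 or a number of a turn 1, either way. A call with a gripper value outside its range is refused whole. The fingers move at their own pace and stop on an object; "squeeze" is the grip in N (left out, the last holds). Time passes only in rows, so rows that do not move let the fingers close. It gives the time, the measured TCP pose, the force, the opening and the grip force at its end, in the units of the state.
- manip.observe(): the state, without advancing time (a new reading comes with each control period).
- read_camera(name): name is "scene" or "top"; returns (picture, depth): 384x512x3 uint8, red, green, blue; 384x512 float32, m along the optical axis (not along the pixel's ray), 0 where there is no reading.
- calibration(name): a dict with "camera_matrix" (3x3 intrinsics, pixels), "view" (4x4, takes a point from world to camera coordinates). Camera axes: x right, y up, looking along -z (the intrinsics and any distortion apply to the point x, -y, -z); pixel columns grow to the right and rows downward; lengths in m; the calibration is good to about 2 mm. A picture is of the moment at which its call begins. calibration takes no time and is no camera call.
- manip.close_job(): hands the job in; it is judged then, once.
The state is a dict: "t": time; "qpos": joint angles; "joint_vel": joint speeds; "joint_efforts": joint torques, N m; "eef_pos": TCP position; "tcp_rot": TCP orientation; "contact_force": force on the tool from outside, world axes, zero at the start; "torque": the same for the moment, N m; "finger_gap": finger opening in m; "grip_force": force on a finger pad.
Only numpy, scipy, OpenCV 4.12 (cv2) and the standard library are available. Lean on these libraries where they do the work, as an engineer would, in place of code of your own. Each camera call takes 0.05 s, during which the arm holds its last target. There are 200 camera calls.

## Task

The wooden painting panel lies battens up on one bed of the turning stand. First lay the paint tube that is in the way on the other bed down on the table, clear of the stand; then tip the panel over the stand's middle ridge like a page, with an edge kept on the stand, and let it down gently, not slamming, so that it lies on its battens on the other bed with the smooth face up and square to the stand. Leave the bottle, the lid and the marker where they are.

Things in the scene. Friction and masses are not known exactly. Their poses are not given: they have to be found in the camera images.
- stand: Fixed wooden turning stand, 150 (its x) x 184 mm (y), yaw -0.05 to 0.25 rad; origin under its centre on the table, z up. Flat top, 70 mm above the table, parted by a ridge along its x at y = 0, 10 mm wide, 6 mm above the two beds (y = +-5 to +-92 mm). Beside it, under the panel's overhang, there is open space down to the table.
- panel: Loose panel, 170 (x) x 130 (y) mm, board 8 mm, 0.13-0.25 kg. Origin: centre of the smooth face; z points to the back, up at first. On the back 2 battens along y, 74 long, 14 wide, 8 high, at x = +-62 mm: a bare 28 mm lip along the long edges. Starts on the +y or -y bed, an edge 1-6 mm off the ridge, the other 47 mm past the bed. Turned, its lip lies over the ridge, its other edge 15-35 mm past the bed.
- tube_mid (a point): Centre, half-way up, of a loose paint tube, 37 x 118 x 30 mm (x, y, z of its frame), 75 g, black cap at one end, 15 mm above what it lies on; 37 mm wide or less. Starts on the bed that the panel is not on, at most 0.3 rad off parallel to the ridge.
- tube: The same paint tube; origin at the centre of its underside, y axis along it.
- tall_bottle: Salmon round squeeze bottle, white cap, 56 mm across, 190 mm tall, on the table beside the stand; origin under its centre. It, the lid and the marker take three places in any order: in the stand's frame about (75, 185), (-65, 185) and (75, -185) mm. A fourth, (-65, -205), is bare table.
- large_lid: Round tin lid, 126 mm across, 11 mm high, lying on the table beside the stand; origin under its centre.
- marker: Marker pen, 15 x 136 x 15 mm, lying on the table beside the stand, its y axis along it, about parallel to the ridge; origin under its centre.

How it is judged:
By the outcome, as a careful person would: the job done as asked, in the order asked, and still so for the second after the job is handed in, with the robot touching nothing.
It also fails if it takes over 67 s, if anything falls off the work surface, if the arm or the gripper's body presses on something with over 40 N, if the wrist force passes 120 N, or if a joint passes its speed limit or range.

## Working session

There is one attempt and no reset: what is moved stays moved. The work goes in short steps, Python scripts to look and compute and a tool call to move; the robot and the scene stay as the last step left them, time stands still between calls to the robot, and variables do not carry over. Pictures are saved under pics/ and viewed, at most 10 in all, crops included, and the job is handed in when it is done.

Besides the shell and the picture viewer there is one more tool, called after "Emit:" by a JSON object that holds its "method" and its "body", one argument or row to a line. step_arm: Moves the arm, as the interface text tells. Its arguments: {"type":"object","properties":{"rows":{"type":"array","items":{"type":"object","properties":{"x":{"type":"number"},"y":{"type":"number"},"z":{"type":"number"},"spin":{"type":"number"},"fingers":{"type":"number"}}}},"squeeze":{"type":"number"}},"required":["rows"]}

```bash
mkdir -p pics; ls
cat > h.py <<'E'
import numpy as np, cv2
from bench import manip, read_camera, calibration
def snap(name,tag):
    im,d=read_camera(name); np.savez(f'pics/{tag}.npz',im=im,d=d); cv2.imwrite(f'pics/{tag}.png',im[:,:,::-1]); return im,d
def cloud(name,d):
    c=calibration(name);K=np.array(c['camera_matrix']);V=np.array(c['view'])
    v,u=np.mgrid[:d.shape[0],:d.shape[1]]
    x=(u-K[0,2])/K[0,0]*d; y=(v-K[1,2])/K[1,1]*d
    P=np.stack([x,-y,-d,np.ones_like(d)],-1)@np.linalg.inv(V).T
    P=P[...,:3]; P[d==0]=np.nan; return P
E
python3 - <<'E'
from h import *
for n in('scene','top'):
    im,d=snap(n,n+'0'); P=cloud(n,d); np.save(f'pics/{n}0P.npy',P)
    c=calibration(n); print({k:(v if not hasattr(v,'tolist') else np.round(v,3).tolist()) for k,v in c.items()})
o=cv2.imread('pics/top0.png'); cv2.imwrite('pics/top0b.png',cv2.resize(o,(800,600)))
print(manip.observe())
E
```

```text
pics
{'camera_matrix': [[400.513, 0.0, 254.446], [0.0, 400.513, 182.853], [0.0, 0.0, 1.0]], 'view': [[0.679, -0.734, 0.017, -0.411], [0.307, 0.305, 0.902, -0.195], [-0.666, -0.607, 0.432, -0.583], [0.0, 0.0, 0.0, 1.0]]}
{'camera_matrix': [[409.038, 0.0, 258.372], [0.0, 409.038, 190.095], [0.0, 0.0, 1.0]], 'view': [[-0.024, -0.999, -0.025, -0.056], [0.998, -0.025, 0.052, -0.536], [-0.053, -0.024, 0.998, -0.946], [0.0, 0.0, 0.0, 1.0]]}
{'t': 0.1, 'qpos': array([-1.31148345e+00,  4.94112272e-01,  1.34606418e+00,  2.07611698e-05,
        1.30250948e+00, -9.54918784e-02]), 'joint_vel': array([-1.99418069e-03, -2.08645303e-03, -2.84336933e-03, -6.12345864e-04,
       -8.87007802e-05, -7.91486550e-07]), 'joint_efforts': array([ 1.06324682e-03, -8.80239058e+01, -3.82540905e+01,  7.09648314e-02,
        4.82456759e-02, -4.07413359e-05]), 'eef_pos': array([ 0.21705935, -0.58574823,  0.22740503]), 'tcp_rot': array([ 9.84305763e-01,  1.76470578e-01, -3.47511364e-05, -5.45623710e-04]), 'contact_force': array([ 0.00799102, -0.94471023, -0.17654698]), 'torque': array([ 0.02002842, -0.03869569, -0.0252927 ]), 'grip_force': 0.0, 'finger_gap': 0.09136469778252083}
```

View pics/top0b.png

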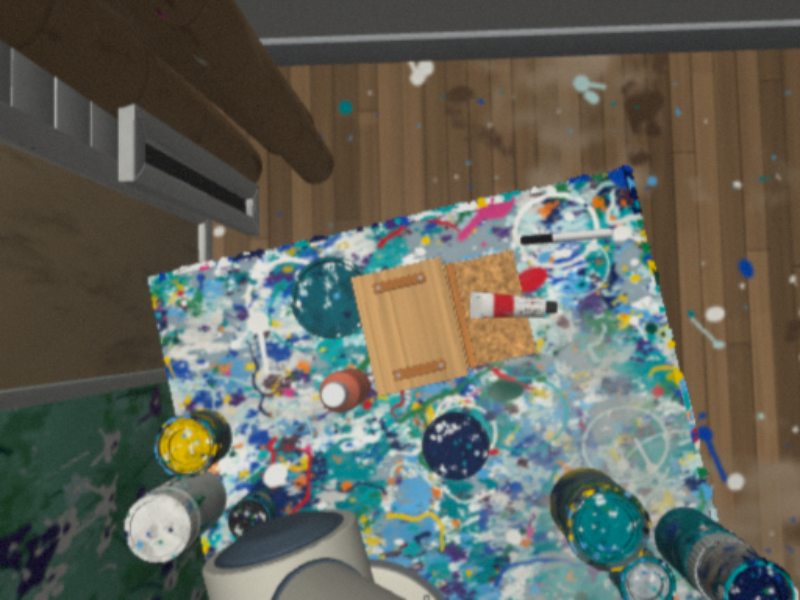

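View pics/scene0.png

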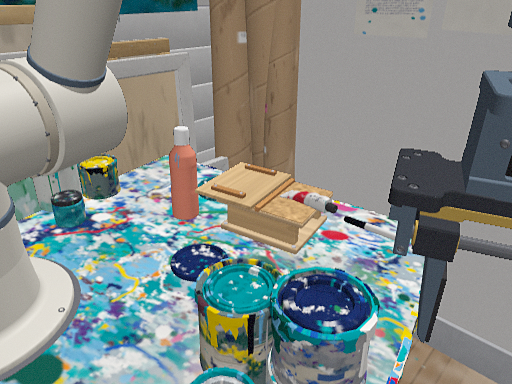

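Run:
```python
import cv2,numpy as np
o=cv2.imread('pics/top0.png')[145:265,215:375]; cv2.imwrite('pics/crop.png',cv2.resize(o,None,fx=5,fy=5,interpolation=cv2.INTER_CUBIC))
P=np.load('pics/top0P.npy'); Z=P[...,2]
from h import *
for r in range(150,265,8): print(r,[ (int(round(1000*z)) if z==z else -1) for z in Z[r,215:400:6]])
```

```text
150 [1, -1, 1, 0, 1, 0, 3, -2, -2, 0, 2, 1, 2, 1, -2, 0, 1, -1, -3, -1, 0, -3, 12, 13, 13, 14, 15, 15, 17, 13, 0]
158 [0, -2, 2, -3, -2, 1, -1, 0, 2, -1, 0, 4, 0, -1, -1, 1, 0, -3, -2, 2, 1, -1, 0, -1, 1, 1, 0, 0, -2, 4, -2]
166 [13, 12, -3, 0, 1, -2, 3, 0, 0, -3, 79, 83, 0, -3, 66, 70, 70, 67, 73, -1, 0, -1, 0, 1, 0, -3, 0, 1, 2, 0, -1]
174 [4, 6, 3, 2, 0, 78, 78, 78, 80, 78, 77, 77, 77, 70, 68, 69, 69, 73, 69, 69, -1, -1, -1, 0, 0, 3, 2, -2, 3, 0, -3]
182 [4, 5, 80, 74, 86, 87, 86, 83, 88, 79, 77, 77, 69, 73, 72, 70, 70, 72, 70, 72, -2, -1, 1, 0, 1, -2, 1, 2, -3, -4, 4]
190 [7, 5, 77, 78, 75, 77, 80, 81, 78, 77, 80, 79, 80, 78, 73, 78, 79, 84, 88, 90, 92, 89, 88, 1, -2, -1, 3, -1, 2, 1, -1]
198 [7, 3, 7, 75, 76, 80, 77, 79, 79, 78, 78, 77, 76, 79, 70, 75, 83, 86, 92, 94, 97, 97, 99, 92, -2, 0, 0, -1, 1, 2, 0]
206 [6, 5, 6, 78, 76, 77, 78, 78, 80, 76, 77, 80, 78, 69, 73, 70, 70, 70, 72, 71, 72, 1, -1, -2, 2, 0, 1, -1, 0, 1, -1]
214 [10, 9, -1, 79, 77, 79, 78, 79, 78, 80, 79, 79, 76, 79, 75, 72, 69, 71, 71, 69, 72, 0, 2, 2, 1, 0, 1, -3, -1, 0, 2]
222 [3, 0, -1, -2, 78, 79, 82, 77, 77, 74, 77, 78, 77, 79, 78, 71, 72, 69, 72, 70, 70, 68, -3, 0, 2, 2, -1, -1, 1, -1, 1]
230 [1, -1, 0, 1, 77, 77, 77, 82, 78, 78, 77, 76, 76, 78, 74, 70, 71, 70, 69, 0, 1, -3, 1, 0, -3, 0, 2, 1, -1, 2, 1]
238 [129, 123, 63, 1, 77, 78, 86, 85, 85, 86, 84, 78, 81, 79, 79, 0, 1, -2, 1, 1, 1, 2, 1, -1, 4, 3, -1, 1, -2, -1, -1]
246 [189, 154, 141, 73, 2, 77, 76, 76, 78, 81, -4, 2, -1, 1, -3, -3, -1, 0, -3, 1, -1, 2, 1, 1, 2, 0, -2, 0, -1, -1, -1]
254 [190, 187, 143, 62, -2, -4, 0, 2, 0, -2, 1, -2, 1, 2, -2, 0, 3, -1, 1, 3, -2, -3, -2, 2, 1, -1, -2, 0, 2, -2, 4]
262 [145, 143, 1, -1, 3, 3, 0, -2, -2, 1, 3, -3, -1, 0, -1, 0, 0, 1, 1, -3, 0, -2, -1, 3, 3, 0, 1, -2, 3, -1, -2]
```

View pics/crop.png

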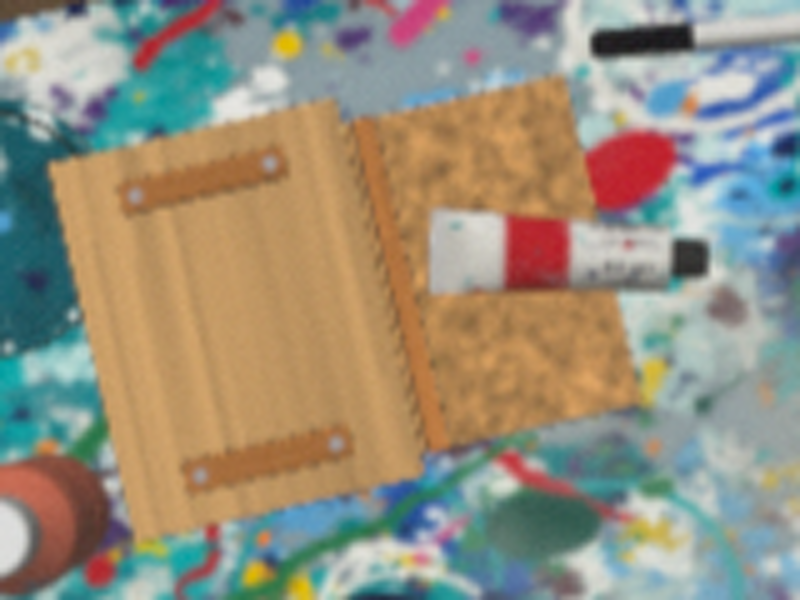

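```bash
cat >> h.py <<'E'
def ray(name,uv,z):
    c=calibration(name);K=np.array(c['camera_matrix']);V=np.array(c['view']);Vi=np.linalg.inv(V)
    uv=np.atleast_2d(uv).astype(float)
    d=np.c_[(uv[:,0]-K[0,2])/K[0,0],-(uv[:,1]-K[1,2])/K[1,1],-np.ones(len(uv))]@Vi[:3,:3].T
    o=Vi[:3,3]; return o+d*((z-o[2])/d[:,2])[:,None]
E
python3 - <<'E'
from h import *
f=lambda l,z: ray('top',np.array(l)/5+[214.6,144.6],z)[:,:2]
np.set_printoptions(precision=4,suppress=True)
p=f([(50,163),(335,100),(425,470),(140,540)],.078); print('panel',p,p.mean(0),[np.linalg.norm(p[i]-p[i-1]) for i in range(4)], [np.arctan2(*(p[a]-p[b])[::-1]) for a,b in((0,3),(1,2))])
b=f([(568,75),(640,405)],.07); print('bed',b,np.linalg.norm(b[0]-b[1]),np.arctan2(*(b[0]-b[1])[::-1]))
r=f([(355,120),(378,118),(425,452),(446,450)],.076); print('ridge',r)
print('tube',f([(430,250),(710,257)],.085), f([(470,212),(470,292),(640,222),(640,290)],.085))
print('bottle', ray('top',[[215,247]],.19), 'marker',f([(592,45),(690,38)],.0075))
P=np.load('pics/top0P.npy').reshape(-1,3);ok=(P[:,2]>.15)&(P[:,0]>.2)&(P[:,0]<.9)&(P[:,1]>-.6)&(P[:,1]<.45)
q=P[ok]; h,xe,ye=np.histogram2d(q[:,0],q[:,1],bins=[np.arange(.2,.95,.05),np.arange(-.6,.5,.05)])
m=np.zeros_like(h)
for i in range(h.shape[0]):
  for j in range(h.shape[1]):
    s=(q[:,0]>=xe[i])&(q[:,0]<xe[i+1])&(q[:,1]>=ye[j])&(q[:,1]<ye[j+1]); m[i,j]=q[s,2].max()*1000 if s.any() else 0
print(m.astype(int))
E
```

```text
panel [[ 0.5612  0.003 ]
 [ 0.5856 -0.1227]
 [ 0.4235 -0.1573]
 [ 0.396  -0.033 ]] [ 0.4916 -0.0775] [np.float64(0.16904113336327395), np.float64(0.12799214553055088), np.float64(0.1657623724815955), np.float64(0.12732731973907216)] [np.float64(0.21442477807720547), np.float64(0.21060168062151885)]
bed [[ 0.5949 -0.2258]
 [ 0.4491 -0.2524]] 0.14811587028962314 0.18053799704970797
ridge [[ 0.5768 -0.1313]
 [ 0.5774 -0.1413]
 [ 0.4312 -0.1577]
 [ 0.4318 -0.1668]]
tube [[ 0.5186 -0.1617]
 [ 0.5126 -0.2819]] [[ 0.5346 -0.1794]
 [ 0.5    -0.1784]
 [ 0.5284 -0.2525]
 [ 0.4991 -0.2515]]
bottle [[0.4187 0.012  0.19  ]] marker [[ 0.6165 -0.2469]
 [ 0.6185 -0.2929]]
[[  0 211 219 219   0   0   0   0   0   0   0 321 394 356 336   0 153 154
    0   0   0]
 [  0   0   0   0   0   0   0   0   0   0 463 462 418 344 320   0 153 153
    0   0   0]
 [  0   0   0   0   0   0   0   0   0   0   0   0   0   0   0   0   0   0
    0   0   0]
 [  0   0   0   0   0   0   0   0   0   0   0 152 192   0   0   0   0   0
    0   0   0]
 [  0   0   0   0   0   0   0   0   0   0   0 163 193   0   0   0   0   0
    0   0   0]
 [  0   0   0   0   0   0   0   0   0   0   0   0   0   0   0   0   0   0
    0   0   0]
 [  0   0   0   0   0   0   0   0   0   0   0   0   0   0   0   0   0   0
    0   0   0]
 [  0   0   0   0   0   0   0   0   0   0   0   0   0   0   0   0   0   0
    0   0   0]
 [  0   0   0   0   0   0   0   0   0   0   0   0   0   0   0   0   0   0
    0   0   0]
 [  0   0   0   0   0   0   0   0   0   0   0   0   0   0   0   0   0   0
    0   0   0]
 [  0   0   0   0   0   0   0   0   0   0   0   0   0   0   0   0   0   0
    0   0   0]
 [  0   0   0   0   0   0   0   0   0   0   0   0   0   0   0   0   0   0
    0   0   0]
 [  0   0   0   0   0   0   0   0   0   0   0   0   0   0   0   0   0   0
    0   0   0]
 [  0   0   0   0   0   0   0   0   0   0   0   0   0   0   0   0   0   0
    0   0 222]]
```

```bash
cat >> h.py <<'E'
def st():
    s=manip.observe(); x,y,z,w=s['tcp_rot']; a=np.degrees(np.arctan2(2*(x*y+z*w),1-2*(y*y+z*z)))
    return s,np.array(s['eef_pos']),a
def plan(tgt,ang,n,start=None,a0=None,nd=2):
    """rows from current pose to target; ang = tool-x heading (deg); tool z down, +spin = -heading"""
    s,p,a=st()
    if start is not None:p=np.array(start,float)
    if a0 is not None:a=a0
    tgt=np.array(tgt,float); rows=[]
    for i in range(n):
        k=n-i; d=(tgt-p)/k; da=(ang-a)/k; c,sn=np.cos(np.radians(a)),np.sin(np.radians(a))
        l=np.round(np.array([c*d[0]+sn*d[1], sn*d[0]-c*d[1], -d[2]])/.05,nd); sp=round(-da/5,2)
        p=p+np.array([c*l[0]+sn*l[1], sn*l[0]-c*l[1], -l[2]])*.05; a=a-sp*5
        r={k2:float(v) for k2,v in zip('xyz',l) if v}; 
        if sp:r['spin']=float(sp)
        rows.append(r)
    import json; print(json.dumps(rows).replace(' ','')); print('end',p.round(4),round(a,1),'from',st()[1].round(4),'t',s['t'])
    return p,a
O=np.array([.5045,-.1493]);YAW=.18
def W(x,y,z): c,s=np.cos(YAW),np.sin(YAW); return np.array([O[0]+c*x-s*y,O[1]+s*x+c*y,z])
def S(p): c,s=np.cos(YAW),np.sin(YAW); d=np.array(p[:2])-O; return np.array([c*d[0]+s*d[1],-s*d[0]+c*d[1],p[2]])
E
python3 -c "
from h import *
plan([.515,-.224,.16],87,14)"
```

```text
[{"x":0.58,"y":-0.34,"z":0.1,"spin":-0.95},{"x":0.6,"y":-0.29,"z":0.1,"spin":-0.95},{"x":0.63,"y":-0.24,"z":0.1,"spin":-0.95},{"x":0.64,"y":-0.18,"z":0.1,"spin":-0.95},{"x":0.66,"y":-0.13,"z":0.09,"spin":-0.95},{"x":0.67,"y":-0.07,"z":0.1,"spin":-0.95},{"x":0.67,"y":-0.02,"z":0.09,"spin":-0.95},{"x":0.67,"y":0.04,"z":0.1,"spin":-0.95},{"x":0.66,"y":0.09,"z":0.09,"spin":-0.96},{"x":0.65,"y":0.14,"z":0.1,"spin":-0.95},{"x":0.64,"y":0.2,"z":0.09,"spin":-0.96},{"x":0.62,"y":0.25,"z":0.1,"spin":-0.95},{"x":0.6,"y":0.3,"z":0.09,"spin":-0.96},{"x":0.56,"y":0.36,"z":0.1,"spin":-0.95}]
end [ 0.5152 -0.2242  0.1599] 87.0 from [ 0.2171 -0.5857  0.2274] t 0.1
```

Emit:
{"method": "step_arm", "body": {
  "rows": [
    {"x": 0.58,"y": -0.34,"z": 0.1,"spin": -0.95,"fingers": 75},
    {"x": 0.6,"y": -0.29,"z": 0.1,"spin": -0.95},
    {"x": 0.63,"y": -0.24,"z": 0.1,"spin": -0.95},
    {"x": 0.64,"y": -0.18,"z": 0.1,"spin": -0.95},
    {"x": 0.66,"y": -0.13,"z": 0.09,"spin": -0.95},
    {"x": 0.67,"y": -0.07,"z": 0.1,"spin": -0.95},
    {"x": 0.67,"y": -0.02,"z": 0.09,"spin": -0.95},
    {"x": 0.67,"y": 0.04,"z": 0.1,"spin": -0.95},
    {"x": 0.66,"y": 0.09,"z": 0.09,"spin": -0.96},
    {"x": 0.65,"y": 0.14,"z": 0.1,"spin": -0.95},
    {"x": 0.64,"y": 0.2,"z": 0.09,"spin": -0.96},
    {"x": 0.62,"y": 0.25,"z": 0.1,"spin": -0.95},
    {"x": 0.6,"y": 0.3,"z": 0.09,"spin": -0.96},
    {"x": 0.56,"y": 0.36,"z": 0.1,"spin": -0.95},
    {}
  ]
}}

```text
invalid input at $.rows[1]: expected keys x, y, z, spin, fingers
```

```bash
python3 -c "
from h import *
print(st())
plan([.515,-.224,.089],87,3)"
```

```text
({'t': 0.1, 'qpos': array([-1.31148345e+00,  4.94112272e-01,  1.34606418e+00,  2.07611698e-05,
        1.30250948e+00, -9.54918784e-02]), 'joint_vel': array([-1.99418069e-03, -2.08645303e-03, -2.84336933e-03, -6.12345864e-04,
       -8.87007802e-05, -7.91486550e-07]), 'joint_efforts': array([ 1.06324682e-03, -8.80239058e+01, -3.82540905e+01,  7.09648314e-02,
        4.82456759e-02, -4.07413359e-05]), 'eef_pos': array([ 0.21705935, -0.58574823,  0.22740503]), 'tcp_rot': array([ 9.84305763e-01,  1.76470578e-01, -3.47511364e-05, -5.45623710e-04]), 'contact_force': array([ 0.00799102, -0.94471023, -0.17654698]), 'torque': array([ 0.02002842, -0.03869569, -0.0252927 ]), 'grip_force': 0.0, 'finger_gap': 0.09136469778252083}, array([ 0.21705935, -0.58574823,  0.22740503]), np.float64(20.32849531499503))
[{"x":2.7,"y":-1.57,"z":0.92,"spin":-4.44},{"x":3.09,"y":-0.44,"z":0.92,"spin":-4.45},{"x":3.03,"y":0.77,"z":0.93,"spin":-4.44}]
end [ 0.5148 -0.2239  0.0889] 87.0 from [ 0.2171 -0.5857  0.2274] t 0.1
```

Emit:
{"method": "step_arm", "body": {
  "rows": [
    {"x": 0.58,"y": -0.34,"z": 0.1,"spin": -0.95,"fingers": 75},
    {"x": 0.6,"y": -0.29,"z": 0.1,"spin": -0.95,"fingers": 75},
    {"x": 0.63,"y": -0.24,"z": 0.1,"spin": -0.95,"fingers": 75},
    {"x": 0.64,"y": -0.18,"z": 0.1,"spin": -0.95,"fingers": 75},
    {"x": 0.66,"y": -0.13,"z": 0.09,"spin": -0.95,"fingers": 75},
    {"x": 0.67,"y": -0.07,"z": 0.1,"spin": -0.95,"fingers": 75},
    {"x": 0.67,"y": -0.02,"z": 0.09,"spin": -0.95,"fingers": 75},
    {"x": 0.67,"y": 0.04,"z": 0.1,"spin": -0.95,"fingers": 75},
    {"x": 0.66,"y": 0.09,"z": 0.09,"spin": -0.96,"fingers": 75},
    {"x": 0.65,"y": 0.14,"z": 0.1,"spin": -0.95,"fingers": 75},
    {"x": 0.64,"y": 0.2,"z": 0.09,"spin": -0.96,"fingers": 75},
    {"x": 0.62,"y": 0.25,"z": 0.1,"spin": -0.95,"fingers": 75},
    {"x": 0.6,"y": 0.3,"z": 0.09,"spin": -0.96,"fingers": 75},
    {"x": 0.56,"y": 0.36,"z": 0.1,"spin": -0.95,"fingers": 75},
    {"x": 0,"y": 0,"z": 0,"spin": 0,"fingers": 75}
  ]
}}

```text
t: 1.98
eef_pos: [0.5159, -0.2229, 0.1598]
tcp_rot: [0.724, 0.689, -0.0, -0.001]
contact_force: [-0.6, -1.0, -0.3]
finger_gap: 0.0753
grip_force: 0.0
```

```bash
sed -i "s/zip('xyz',l) if v}; /zip('xyz',l)};r['spin']=float(sp);r['fingers']=F/; /if sp:r\['spin'\]/d; s/nd=2):/nd=2,F=75):/" h.py; sed -n 20,40p h.py; python3 -c "
from h import *
print(st())
plan([.515,-.224,.089],87,3)"
```

```text
"""rows from current pose to target; ang = tool-x heading (deg); tool z down, +spin = -heading"""
    s,p,a=st()
    if start is not None:p=np.array(start,float)
    if a0 is not None:a=a0
    tgt=np.array(tgt,float); rows=[]
    for i in range(n):
        k=n-i; d=(tgt-p)/k; da=(ang-a)/k; c,sn=np.cos(np.radians(a)),np.sin(np.radians(a))
        l=np.round(np.array([c*d[0]+sn*d[1], sn*d[0]-c*d[1], -d[2]])/.05,nd); sp=round(-da/5,2)
        p=p+np.array([c*l[0]+sn*l[1], sn*l[0]-c*l[1], -l[2]])*.05; a=a-sp*5
        r={k2:float(v) for k2,v in zip('xyz',l)};r['spin']=float(sp);r['fingers']=F
        rows.append(r)
    import json; print(json.dumps(rows).replace(' ','')); print('end',p.round(4),round(a,1),'from',st()[1].round(4),'t',s['t'])
    return p,a
O=np.array([.5045,-.1493]);YAW=.18
def W(x,y,z): c,s=np.cos(YAW),np.sin(YAW); return np.array([O[0]+c*x-s*y,O[1]+s*x+c*y,z])
def S(p): c,s=np.cos(YAW),np.sin(YAW); d=np.array(p[:2])-O; return np.array([c*d[0]+s*d[1],-s*d[0]+c*d[1],p[2]])
({'t': 1.975, 'qpos': array([-5.14193081e-01,  4.83054297e-01,  1.58373630e+00,  2.84070961e-04,
   
[... 226 characters left out ...]
6847273e-01,
       -4.45599051e-02, -3.78849115e-01]), 'eef_pos': array([ 0.51593443, -0.22289065,  0.15982157]), 'tcp_rot': array([ 7.24439194e-01,  6.89338524e-01, -2.27976426e-05, -5.03188416e-04]), 'contact_force': array([-0.58343181, -0.95896684, -0.31619091]), 'torque': array([-0.04261768, -0.10469332, -0.00974685]), 'grip_force': 0.0, 'finger_gap': 0.07533667056370998}, array([ 0.51593443, -0.22289065,  0.15982157]), np.float64(87.1555395950306))
[{"x":-0.01,"y":-0.01,"z":0.47,"spin":0.01,"fingers":75},{"x":-0.01,"y":-0.0,"z":0.47,"spin":0.01,"fingers":75},{"x":-0.0,"y":-0.01,"z":0.48,"spin":0.01,"fingers":75}]
end [ 0.5149 -0.2238  0.0888] 87.0 from [ 0.5159 -0.2229  0.1598] t 1.975
```

Emit:
{"method": "step_arm", "body": {
  "rows": [
    {"x": 0,"y": 0,"z": 0.47,"spin": 0,"fingers": 75},
    {"x": 0,"y": 0,"z": 0.47,"spin": 0,"fingers": 75},
    {"x": 0,"y": 0,"z": 0.48,"spin": 0,"fingers": 75},
    {"x": 0,"y": 0,"z": 0,"spin": 0,"fingers": 20},
    {"x": 0,"y": 0,"z": 0,"spin": 0,"fingers": 20},
    {"x": 0,"y": 0,"z": 0,"spin": 0,"fingers": 20},
    {"x": 0,"y": 0,"z": 0,"spin": 0,"fingers": 20},
    {"x": 0,"y": 0,"z": -0.3,"spin": 0,"fingers": 20},
    {"x": 0,"y": 0,"z": -0.3,"spin": 0,"fingers": 20}
  ],
  "squeeze": 12
}}

```text
t: 3.1
eef_pos: [0.5154, -0.2246, 0.1208]
tcp_rot: [0.725, 0.688, 0.0, 0.0]
contact_force: [0.1, -0.6, -0.6]
finger_gap: 0.0206
grip_force: 0.0
```

```bash
python3 -c "
from h import *
p,a=plan([.476,-.362,.118],87,5,F=20)
plan([.476,-.362,.020],87,4,start=p,a0=a,F=20)"
```

```text
[{"x":-0.56,"y":-0.13,"z":0.01,"spin":-0.0,"fingers":20},{"x":-0.56,"y":-0.13,"z":0.01,"spin":-0.0,"fingers":20},{"x":-0.56,"y":-0.13,"z":0.01,"spin":-0.0,"fingers":20},{"x":-0.55,"y":-0.13,"z":0.01,"spin":-0.0,"fingers":20},{"x":-0.56,"y":-0.12,"z":0.02,"spin":-0.0,"fingers":20}]
end [ 0.4761 -0.3622  0.1178] 87.0 from [ 0.5154 -0.2246  0.1208] t 3.1
[{"x":0.0,"y":-0.0,"z":0.49,"spin":-0.0,"fingers":20},{"x":0.0,"y":-0.0,"z":0.49,"spin":-0.0,"fingers":20},{"x":0.0,"y":-0.0,"z":0.49,"spin":-0.0,"fingers":20},{"x":0.0,"y":-0.0,"z":0.49,"spin":-0.0,"fingers":20}]
end [ 0.4761 -0.3622  0.0198] 87.0 from [ 0.5154 -0.2246  0.1208] t 3.1
```

```bash
python3 -c "
from h import *
im,d=snap('scene','s1'); cv2.imwrite('pics/s1c.png',cv2.resize(cv2.imread('pics/s1.png')[120:280,180:400],None,fx=3.6,fy=3.6))
P=cloud('scene',d); snap('top','t1')"
```

```text
(no output)
```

View pics/s1c.png

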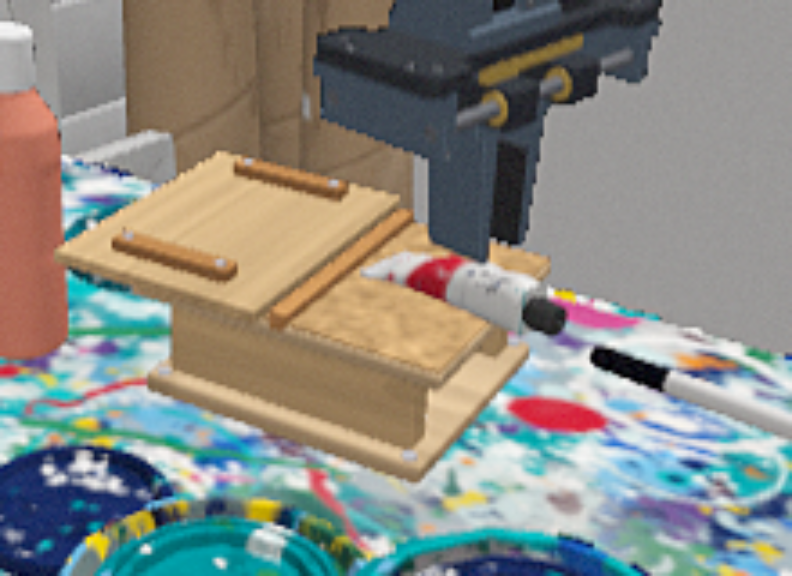

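```bash
python3 -c "
from h import *
o=cv2.imread('pics/t1.png')[145:265,215:375]; cv2.imwrite('pics/t1c.png',cv2.resize(o,None,fx=5,fy=5,interpolation=cv2.INTER_CUBIC))"
```

```text
(no output)
```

View pics/t1c.png

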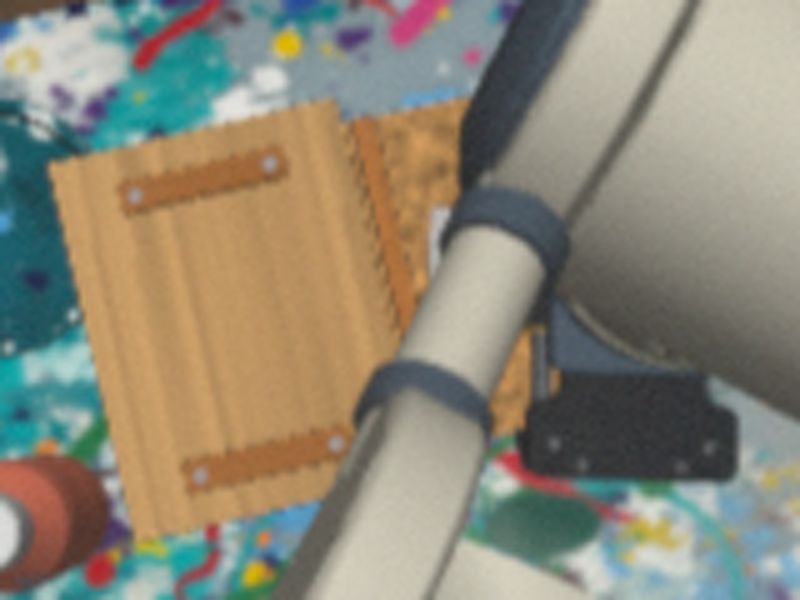

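```bash
python3 -c "
from h import *
for t in('scene0','s1'):
    z=np.load(f'pics/{t}.npz'); P=cloud('scene',z['d']); im=z['im'].astype(int)
    red=(im[...,0]>150)&(im[...,1]<70)&(im[...,2]<90)&(P[...,2]>.072)&(P[...,2]<.2)&(P[...,1]<-.17)&(P[...,1]>-.3)
    q=P[red]; print(t,red.sum(),np.nanmedian(q,0),np.argwhere(red).mean(0))
print(st()[0]['finger_gap'])
"
```

```text
scene0 39 [ 0.50567902 -0.20755174  0.09121482] [194.07692308 300.41025641]
s1 44 [ 0.50695329 -0.20839351  0.09098254] [194.04545455 300.70454545]
0.019750416446715737
```

Emit:
{"method": "step_arm", "body": {
  "rows": [
    {"x": 0,"y": 0,"z": 0,"spin": 0,"fingers": 75},
    {"x": 0,"y": 0,"z": 0,"spin": 0,"fingers": 75},
    {"x": 0,"y": 0,"z": 0,"spin": 0,"fingers": 75},
    {"x": 0,"y": 0,"z": 0,"spin": 0,"fingers": 75}
  ]
}}

```text
t: 3.7
eef_pos: [0.5151, -0.2245, 0.1192]
tcp_rot: [0.726, 0.688, -0.0, -0.0]
contact_force: [0.3, 0.8, -0.8]
finger_gap: 0.0571
grip_force: 0.0
```

Emit:
{"method": "step_arm", "body": {
  "rows": [
    {"x": 0,"y": 0,"z": 0,"spin": 0,"fingers": 60},
    {"x": 0,"y": 0,"z": 0.2,"spin": 0,"fingers": 60},
    {"x": 0,"y": 0,"z": 0.4,"spin": 0,"fingers": 60},
    {"x": 0,"y": 0,"z": 0,"spin": 0,"fingers": 20},
    {"x": 0,"y": 0,"z": 0,"spin": 0,"fingers": 20},
    {"x": 0,"y": 0,"z": 0,"spin": 0,"fingers": 20},
    {"x": 0,"y": 0,"z": 0,"spin": 0,"fingers": 20},
    {"x": 0,"y": 0,"z": 0,"spin": 0,"fingers": 20},
    {"x": 0,"y": 0,"z": 0,"spin": 0,"fingers": 20},
    {"x": 0,"y": 0,"z": 0,"spin": 0,"fingers": 20}
  ],
  "squeeze": 12
}}

```text
t: 4.95
eef_pos: [0.5155, -0.2247, 0.0899]
tcp_rot: [0.726, 0.688, 0.0, 0.0]
contact_force: [-1.2, 0.8, 7.4]
finger_gap: 0.0326
grip_force: 11.9
```

Emit:
{"method": "step_arm", "body": {
  "rows": [
    {"x": 0,"y": 0,"z": -0.3,"spin": 0,"fingers": 20},
    {"x": 0,"y": 0,"z": -0.3,"spin": 0,"fingers": 20},
    {"x": -0.56,"y": -0.13,"z": 0,"spin": 0,"fingers": 20},
    {"x": -0.56,"y": -0.13,"z": 0,"spin": 0,"fingers": 20},
    {"x": -0.56,"y": -0.13,"z": 0,"spin": 0,"fingers": 20},
    {"x": -0.56,"y": -0.13,"z": 0,"spin": 0,"fingers": 20},
    {"x": -0.56,"y": -0.13,"z": 0.2,"spin": 0,"fingers": 20},
    {"x": 0,"y": 0,"z": 0.6,"spin": 0,"fingers": 20},
    {"x": 0,"y": 0,"z": 0.6,"spin": 0,"fingers": 20},
    {"x": 0,"y": 0,"z": 0.3,"spin": 0,"fingers": 20},
    {"x": 0,"y": 0,"z": 0.2,"spin": 0,"fingers": 20},
    {"x": 0,"y": 0,"z": 0,"spin": 0,"fingers": 20}
  ]
}}

```text
t: 6.45
eef_pos: [0.4755, -0.3626, 0.0246]
tcp_rot: [0.725, 0.688, 0.0, -0.0]
contact_force: [-1.1, 0.6, -1.2]
finger_gap: 0.0325
grip_force: 11.9
```

Emit:
{"method": "step_arm", "body": {
  "rows": [
    {"x": 0,"y": 0,"z": 0.07,"spin": 0,"fingers": 20},
    {"x": 0,"y": 0,"z": 0,"spin": 0,"fingers": 20},
    {"x": 0,"y": 0,"z": 0,"spin": 0,"fingers": 60},
    {"x": 0,"y": 0,"z": 0,"spin": 0,"fingers": 60},
    {"x": 0,"y": 0,"z": 0,"spin": 0,"fingers": 60},
    {"x": 0,"y": 0,"z": 0,"spin": 0,"fingers": 60},
    {"x": 0,"y": 0,"z": -0.5,"spin": 0,"fingers": 60},
    {"x": 0,"y": 0,"z": -1,"spin": 0,"fingers": 60},
    {"x": 0,"y": 0,"z": -1,"spin": 0,"fingers": 91},
    {"x": 0,"y": 0,"z": -1,"spin": 0,"fingers": 91},
    {"x": 0,"y": 0,"z": -1,"spin": 0,"fingers": 91}
  ]
}}

```text
t: 7.82
eef_pos: [0.4752, -0.3624, 0.2477]
tcp_rot: [0.726, 0.688, 0.0, 0.0]
contact_force: [-0.6, 0.0, -0.4]
finger_gap: 0.087
grip_force: 0.0
```

```bash
python3 -c "
from h import *
plan(W(.075,.170,.23),100.3,10,F=91)
im,d=snap('top','t2');o=cv2.imread('pics/t2.png')[145:305,215:415]; cv2.imwrite('pics/t2c.png',cv2.resize(o,None,fx=3,fy=3))"
```

```text
[{"x":0.79,"y":0.1,"z":0.04,"spin":-0.27,"fingers":91},{"x":0.79,"y":0.12,"z":0.03,"spin":-0.27,"fingers":91},{"x":0.79,"y":0.14,"z":0.04,"spin":-0.27,"fingers":91},{"x":0.79,"y":0.16,"z":0.03,"spin":-0.26,"fingers":91},{"x":0.78,"y":0.18,"z":0.04,"spin":-0.27,"fingers":91},{"x":0.78,"y":0.2,"z":0.03,"spin":-0.26,"fingers":91},{"x":0.77,"y":0.21,"z":0.04,"spin":-0.27,"fingers":91},{"x":0.77,"y":0.23,"z":0.03,"spin":-0.26,"fingers":91},{"x":0.76,"y":0.25,"z":0.04,"spin":-0.27,"fingers":91},{"x":0.75,"y":0.27,"z":0.03,"spin":-0.26,"fingers":91}]
end [0.5479 0.0313 0.2302] 100.3 from [ 0.4752 -0.3624  0.2477] t 7.825
```

View pics/t2c.png

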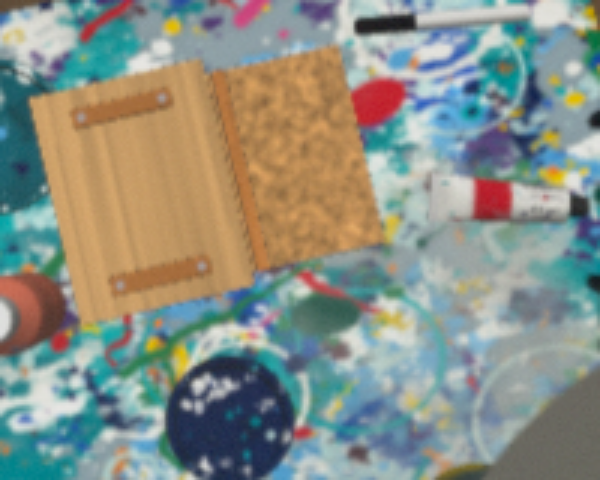

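Emit:
{"method": "step_arm", "body": {
  "rows": [
    {"x": 0.79,"y": 0.1,"z": 0.04,"spin": -0.27,"fingers": 91},
    {"x": 0.79,"y": 0.12,"z": 0.03,"spin": -0.27,"fingers": 91},
    {"x": 0.79,"y": 0.14,"z": 0.04,"spin": -0.27,"fingers": 91},
    {"x": 0.79,"y": 0.16,"z": 0.03,"spin": -0.26,"fingers": 91},
    {"x": 0.78,"y": 0.18,"z": 0.04,"spin": -0.27,"fingers": 91},
    {"x": 0.78,"y": 0.2,"z": 0.03,"spin": -0.26,"fingers": 91},
    {"x": 0.77,"y": 0.21,"z": 0.04,"spin": -0.27,"fingers": 91},
    {"x": 0.77,"y": 0.23,"z": 0.03,"spin": -0.26,"fingers": 91},
    {"x": 0.76,"y": 0.25,"z": 0.04,"spin": -0.27,"fingers": 91},
    {"x": 0.75,"y": 0.27,"z": 0.03,"spin": -0.26,"fingers": 91},
    {"x": 0,"y": 0,"z": 1,"spin": 0,"fingers": 91},
    {"x": 0,"y": 0,"z": 1,"spin": 0,"fingers": 91},
    {"x": 0,"y": 0,"z": 1,"spin": 0,"fingers": 91},
    {"x": 0,"y": 0,"z": 0.1,"spin": 0,"fingers": 91},
    {"x": 0,"y": 0,"z": 0,"spin": 0,"fingers": 91}
  ]
}}

```text
t: 9.75
eef_pos: [0.5486, 0.0311, 0.0744]
tcp_rot: [0.641, 0.768, 0.0, 0.0]
contact_force: [-0.4, 0.1, 1.0]
finger_gap: 0.0906
grip_force: 0.0
```

```bash
cat >> h.py <<'E'
def rep():
    s,p,a=st(); c,sn=np.cos(YAW),np.sin(YAW); f=s['contact_force']
    print('t',s['t'],'S',(S(p)*1000).round(1),'hd',round(a,2),'Fs',np.round([c*f[0]+sn*f[1],-sn*f[0]+c*f[1],f[2]],1),'gap',round(s['finger_gap']*1e3,1),'q6',round(s['qpos'][5],2))
E
python3 -c "
from h import *
rep()"
```

```text
t 9.75 S [ 75.7 169.6  74.4] hd 100.27 Fs [-0.4  0.1  1. ] gap 90.6 q6 -0.23
```

Emit:
{"method": "step_arm", "body": {
  "rows": [
    {"x": -0.2,"y": 0,"z": 0,"spin": 0,"fingers": 91},
    {"x": -0.1,"y": 0,"z": 0,"spin": 0,"fingers": 91},
    {"x": -0.05,"y": 0,"z": 0,"spin": 0,"fingers": 91},
    {"x": -0.05,"y": 0,"z": 0,"spin": 0,"fingers": 91},
    {"x": 0,"y": 0,"z": 0,"spin": 0,"fingers": 91}
  ]
}}

```text
t: 10.38
eef_pos: [0.5512, 0.014, 0.0745]
tcp_rot: [0.642, 0.767, 0.002, -0.002]
contact_force: [-3.5, 33.1, 13.6]
finger_gap: 0.0913
grip_force: 16.5
```

```bash
python3 -c "
from h import *
rep()"
```

```text
t 10.375 S [ 75.2 152.3  74.5] hd 100.1 Fs [ 2.4 33.2 13.6] gap 91.3 q6 -0.27
```

Emit:
{"method": "step_arm", "body": {
  "rows": [
    {"x": 0.035,"y": 0,"z": 0,"spin": 0,"fingers": 91},
    {"x": 0,"y": 0,"z": -0.05,"spin": 0,"fingers": 91},
    {"x": 0,"y": 0,"z": -0.1,"spin": 0,"fingers": 91},
    {"x": 0,"y": 0,"z": -0.1,"spin": 0,"fingers": 91}
  ]
}}

```text
t: 10.88
eef_pos: [0.5511, 0.0142, 0.0866]
tcp_rot: [0.641, 0.767, 0.001, -0.001]
contact_force: [-1.4, 12.7, 0.0]
finger_gap: 0.0908
grip_force: 6.3
```

```bash
python3 -c "
from h import *
rep()
im,d=snap('scene','s3'); P=cloud('scene',d); cv2.imwrite('pics/s3c.png',cv2.resize(cv2.imread('pics/s3.png')[110:260,170:360],None,fx=4,fy=4))
p=ray('scene',[[0,0]],.1)
"
```

```text
t 10.875 S [ 75.2 152.5  86.6] hd 100.21 Fs [ 0.9 12.8  0. ] gap 90.8 q6 -0.26
```

View pics/s3c.png

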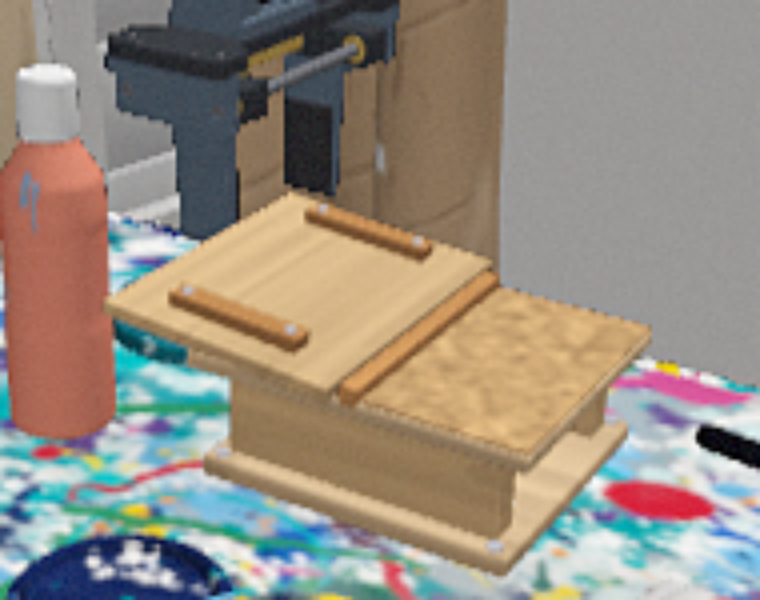

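Emit:
{"method": "step_arm", "body": {
  "rows": [
    {"x": -0.008,"y": 0,"z": -0.1,"spin": 0,"fingers": 91},
    {"x": -0.012,"y": 0,"z": -0.11,"spin": 0,"fingers": 91},
    {"x": -0.018,"y": 0,"z": -0.11,"spin": 0,"fingers": 91},
    {"x": -0.02,"y": 0,"z": -0.11,"spin": 0,"fingers": 91},
    {"x": -0.025,"y": 0,"z": -0.11,"spin": 0,"fingers": 91},
    {"x": -0.03,"y": 0,"z": -0.11,"spin": 0,"fingers": 91}
  ]
}}

```text
t: 11.68
eef_pos: [0.5524, 0.0082, 0.1193]
tcp_rot: [0.641, 0.767, 0.001, -0.0]
contact_force: [-0.8, 9.1, 1.6]
finger_gap: 0.0911
grip_force: 4.4
```

```bash
python3 -c "
from h import *
rep()
im,d=snap('scene','s4')
c=calibration('scene')
K=np.array(c['camera_matrix']);V=np.array(c['view'])
P=cloud('scene',d)
"
```

```text
t 11.675 S [ 75.3 146.4 119.3] hd 100.23 Fs [0.9 9.1 1.6] gap 91.1 q6 -0.27
```

```bash
cat >> h.py <<'E'
def prof(tag=None,cam='scene',xr=(-45,15),yr=(-170,150)):
    im,d=snap(cam,tag or 'tmp'); P=cloud(cam,d).reshape(-1,3)*1000; P=P[np.isfinite(P).all(1)]
    c,s=np.cos(YAW),np.sin(YAW); X=P-[O[0]*1000,O[1]*1000,0]
    Q=np.c_[c*X[:,0]+s*X[:,1],-s*X[:,0]+c*X[:,1],X[:,2]]
    Q=Q[(Q[:,0]>xr[0])&(Q[:,0]<xr[1])&(Q[:,1]>yr[0])&(Q[:,1]<yr[1])&(Q[:,2]>60)&(Q[:,2]<240)]
    out=[]
    for y0 in range(yr[0],yr[1],10):
        z=Q[(Q[:,1]>=y0)&(Q[:,1]<y0+10),2]
        if len(z)>8: out.append((y0+5,int(np.percentile(z,10)),int(np.median(z)),int(np.percentile(z,90))))
    print(out); return Q
E
python3 -c "
from h import *
prof(); rep()"
```

```text
[(-95, 64, 68, 72), (-85, 71, 72, 72), (-75, 71, 72, 73), (-65, 71, 72, 73), (-55, 71, 72, 72), (-45, 71, 72, 73), (-35, 71, 72, 72), (-25, 71, 72, 72), (-15, 71, 72, 73), (-5, 71, 76, 78), (5, 77, 80, 82), (15, 83, 84, 86), (25, 86, 88, 90), (35, 90, 92, 94), (45, 94, 95, 97), (55, 97, 99, 101), (65, 101, 103, 104), (75, 105, 107, 108), (85, 108, 110, 112), (95, 112, 114, 115), (105, 116, 198, 225), (115, 120, 190, 228), (125, 123, 201, 229), (135, 192, 214, 229), (145, 191, 212, 229)]
t 11.775 S [ 75.4 146.2 119.6] hd 100.22 Fs [-0.3 10.2  1.5] gap 91.3 q6 -0.27
```

Emit:
{"method": "step_arm", "body": {
  "rows": [
    {"x": -0.034,"y": 0,"z": -0.1,"spin": 0,"fingers": 91},
    {"x": -0.04,"y": 0,"z": -0.1,"spin": 0,"fingers": 91},
    {"x": -0.042,"y": 0,"z": -0.1,"spin": 0,"fingers": 91},
    {"x": -0.048,"y": 0,"z": -0.1,"spin": 0,"fingers": 91},
    {"x": -0.052,"y": 0,"z": -0.1,"spin": 0,"fingers": 91},
    {"x": -0.056,"y": 0,"z": -0.1,"spin": 0,"fingers": 91},
    {"x": -0.06,"y": 0,"z": -0.09,"spin": 0,"fingers": 91},
    {"x": -0.06,"y": 0,"z": -0.09,"spin": 0,"fingers": 91}
  ]
}}

```text
t: 12.78
eef_pos: [0.5562, -0.0116, 0.1585]
tcp_rot: [0.641, 0.767, 0.001, 0.0]
contact_force: [0.4, 4.3, 2.1]
finger_gap: 0.091
grip_force: 2.1
```

```bash
python3 -c "
from h import *
prof(); rep()"
```

```text
[(-95, 64, 68, 71), (-85, 71, 72, 72), (-75, 71, 72, 73), (-65, 71, 72, 72), (-55, 71, 72, 73), (-45, 71, 72, 73), (-35, 71, 72, 73), (-25, 71, 72, 73), (-15, 71, 72, 73), (-5, 71, 75, 78), (5, 78, 82, 85), (15, 87, 90, 94), (25, 95, 98, 102), (35, 103, 106, 110), (45, 111, 115, 118), (55, 120, 123, 126), (65, 128, 131, 135), (75, 135, 139, 143), (85, 143, 149, 235), (95, 153, 157, 232), (105, 160, 162, 236), (115, 225, 232, 238), (125, 226, 232, 238), (135, 227, 232, 238), (145, 226, 231, 237)]
t 12.825 S [ 75.7 125.8 158.9] hd 100.25 Fs [0.  4.9 3.9] gap 91.0 q6 -0.31
```

Emit:
{"method": "step_arm", "body": {
  "rows": [
    {"x": -0.068,"y": 0,"z": -0.084,"spin": 0,"fingers": 91},
    {"x": -0.072,"y": 0,"z": -0.082,"spin": 0,"fingers": 91},
    {"x": -0.078,"y": 0,"z": -0.078,"spin": 0,"fingers": 91},
    {"x": -0.08,"y": 0,"z": -0.076,"spin": 0,"fingers": 91},
    {"x": -0.084,"y": 0,"z": -0.07,"spin": 0,"fingers": 91},
    {"x": -0.088,"y": 0,"z": -0.068,"spin": 0,"fingers": 91},
    {"x": -0.09,"y": 0,"z": -0.062,"spin": 0,"fingers": 91},
    {"x": -0.094,"y": 0,"z": -0.06,"spin": 0,"fingers": 91},
    {"x": -0.096,"y": 0,"z": -0.054,"spin": 0,"fingers": 91},
    {"x": -0.08,"y": 0,"z": -0.04,"spin": 0,"fingers": 91}
  ]
}}

```text
t: 14.08
eef_pos: [0.5634, -0.0529, 0.1912]
tcp_rot: [0.641, 0.768, -0.0, 0.0]
contact_force: [0.7, 1.5, 0.3]
finger_gap: 0.091
grip_force: 0.4
```

```bash
python3 -c "
from h import *
prof('s5'); rep()
cv2.imwrite('pics/s5c.png',cv2.resize(cv2.imread('pics/s5.png')[90:250,170:360],None,fx=3.5,fy=3.5))"
```

```text
[(-95, 64, 68, 72), (-85, 71, 72, 72), (-75, 71, 72, 73), (-65, 71, 72, 73), (-55, 71, 72, 73), (-45, 71, 72, 72), (-35, 71, 72, 72), (-25, 71, 72, 72), (-15, 71, 72, 73), (-5, 71, 75, 78), (5, 78, 86, 93), (15, 97, 106, 114), (25, 118, 126, 136), (35, 139, 148, 156), (45, 159, 168, 176), (55, 178, 187, 194), (65, 71, 72, 194), (75, 71, 72, 72), (85, 71, 72, 72)]
t 14.125 S [ 75.3  83.9 191.4] hd 100.27 Fs [0.4 0.5 0.1] gap 90.7 q6 -0.38
```

View pics/s5c.png

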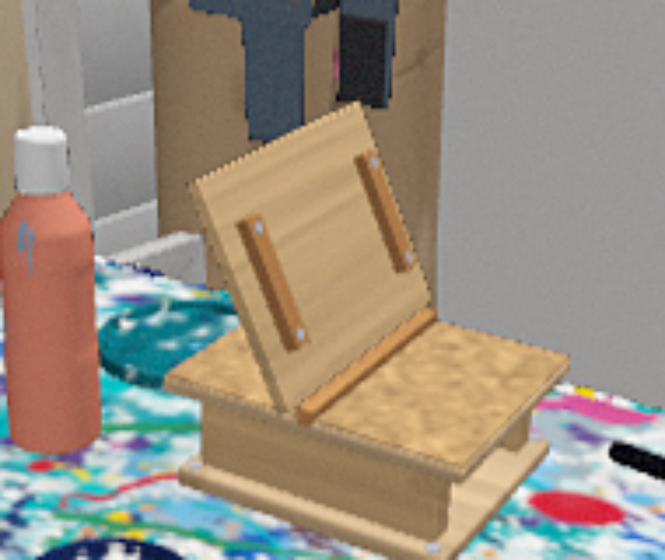

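```bash
cat > swing.py <<'E'
from h import *
import json
s,p,a=st(); p=S(p)*1000; hs=a-np.degrees(YAW); rep()
ax=lambda h:(np.array([np.cos(np.radians(h)),np.sin(np.radians(h))]),np.array([np.sin(np.radians(h)),-np.cos(np.radians(h))]))
off=np.array([-17.4,-45.5]); c=p[:2].copy(); X,Y=ax(hs); P0=c+off[0]*X+off[1]*Y; rows=[]
for i in range(18):
    px=P0[0] if i<9 else P0[0]-(i-8)*4.6
    py=P0[1]-min(i+1,4)*.25
    h2=hs-5; X2,Y2=ax(h2); c2=np.array([px,py])-off[0]*X2-off[1]*Y2
    X,Y=ax(hs); d=c2-c; l=np.round([d@X/50,d@Y/50],3); c=c+50*(l[0]*X+l[1]*Y); hs=h2
    rows.append(dict(x=float(l[0]),y=float(l[1]),z=0,spin=1,fingers=91))
print(json.dumps(rows).replace(' ','')); print(P0,c,hs)
E
python3 swing.py
```

```text
t 14.125 S [ 75.3  83.9 191.4] hd 100.27 Fs [0.4 0.5 0.1] gap 90.7 q6 -0.38
[{"x":-0.086,"y":0.027,"z":0,"spin":1,"fingers":91},{"x":-0.085,"y":0.027,"z":0,"spin":1,"fingers":91},{"x":-0.086,"y":0.028,"z":0,"spin":1,"fingers":91},{"x":-0.085,"y":0.028,"z":0,"spin":1,"fingers":91},{"x":-0.081,"y":0.027,"z":0,"spin":1,"fingers":91},{"x":-0.081,"y":0.027,"z":0,"spin":1,"fingers":91},{"x":-0.08,"y":0.027,"z":0,"spin":1,"fingers":91},{"x":-0.081,"y":0.027,"z":0,"spin":1,"fingers":91},{"x":-0.081,"y":0.026,"z":0,"spin":1,"fingers":91},{"x":-0.145,"y":-0.038,"z":0,"spin":1,"fingers":91},{"x":-0.151,"y":-0.032,"z":0,"spin":1,"fingers":91},{"x":-0.156,"y":-0.026,"z":0,"spin":1,"fingers":91},{"x":-0.161,"y":-0.019,"z":0,"spin":1,"fingers":91},{"x":-0.164,"y":-0.012,"z":0,"spin":1,"fingers":91},{"x":-0.167,"y":-0.004,"z":0,"spin":1,"fingers":91},{"x":-0.169,"y":0.003,"z":0,"spin":1,"fingers":91},{"x":-0.172,"y":0.011,"z":0,"spin":1,"fingers":91},{"x":-0.172,"y":0.019,"z":0,"spin":1,"fingers":91}]
[29.81978964 66.53046727] [ 5.78619236 20.00092417] -0.04546975525157393
```

Emit:
{"method": "step_arm", "body": {
  "rows": [
    {"x": -0.086,"y": 0.027,"z": 0,"spin": 1,"fingers": 91},
    {"x": -0.085,"y": 0.027,"z": 0,"spin": 1,"fingers": 91},
    {"x": -0.086,"y": 0.028,"z": 0,"spin": 1,"fingers": 91},
    {"x": -0.085,"y": 0.028,"z": 0,"spin": 1,"fingers": 91},
    {"x": -0.081,"y": 0.027,"z": 0,"spin": 1,"fingers": 91},
    {"x": -0.081,"y": 0.027,"z": 0,"spin": 1,"fingers": 91},
    {"x": -0.08,"y": 0.027,"z": 0,"spin": 1,"fingers": 91},
    {"x": -0.081,"y": 0.027,"z": 0,"spin": 1,"fingers": 91},
    {"x": -0.081,"y": 0.026,"z": 0,"spin": 1,"fingers": 91}
  ]
}}

```text
t: 15.25
eef_pos: [0.5689, -0.0905, 0.1909]
tcp_rot: [0.887, 0.463, -0.0, -0.0]
contact_force: [-0.3, 0.7, -0.7]
finger_gap: 0.0911
grip_force: 0.3
```

```bash
python3 -c "
from h import *
prof('s6',xr=(-60,-10)); rep()"
```

```text
[(-95, 64, 69, 72), (-85, 71, 72, 72), (-75, 71, 72, 72), (-65, 71, 72, 73), (-55, 71, 72, 73), (-45, 71, 72, 72), (-35, 71, 72, 73), (-25, 71, 72, 72), (-15, 71, 72, 73), (-5, 72, 76, 78), (5, 79, 87, 95), (15, 97, 106, 116), (25, 119, 128, 137), (35, 138, 147, 156), (45, 73, 168, 176), (55, 72, 185, 193), (65, 71, 72, 193), (75, 71, 72, 73), (85, 71, 72, 73)]
t 15.3 S [ 73.7  45.9 190.9] hd 54.84 Fs [0.1 0.4 0.7] gap 90.8 q6 0.35
```

Emit:
{"method": "step_arm", "body": {
  "rows": [
    {"x": -0.145,"y": -0.038,"z": 0,"spin": 1,"fingers": 91},
    {"x": -0.151,"y": -0.032,"z": 0,"spin": 1,"fingers": 91},
    {"x": -0.156,"y": -0.026,"z": 0,"spin": 1,"fingers": 91},
    {"x": -0.161,"y": -0.019,"z": 0,"spin": 1,"fingers": 91},
    {"x": -0.164,"y": -0.012,"z": 0,"spin": 1,"fingers": 91},
    {"x": -0.167,"y": -0.004,"z": 0,"spin": 1,"fingers": 91},
    {"x": -0.169,"y": 0.003,"z": 0,"spin": 1,"fingers": 91},
    {"x": -0.172,"y": 0.011,"z": 0,"spin": 1,"fingers": 91},
    {"x": -0.172,"y": 0.019,"z": 0,"spin": 1,"fingers": 91},
    {"x": 0,"y": 0,"z": 0,"spin": 0,"fingers": 91}
  ]
}}

```text
t: 16.55
eef_pos: [0.506, -0.1279, 0.1911]
tcp_rot: [0.996, 0.09, -0.0, -0.0]
contact_force: [0.4, 0.2, -0.2]
finger_gap: 0.091
grip_force: 0.3
```

```bash
python3 -c "
from h import *
prof('s7',xr=(-70,-30)); rep()
cv2.imwrite('pics/s7c.png',cv2.resize(cv2.imread('pics/s7.png')[60:250,170:380],None,fx=3,fy=3))"
```

```text
[(-95, 64, 69, 72), (-85, 71, 72, 72), (-75, 71, 72, 73), (-65, 71, 72, 72), (-55, 71, 72, 72), (-45, 71, 72, 73), (-35, 71, 72, 73), (-25, 71, 72, 72), (-15, 71, 72, 73), (-5, 71, 76, 78), (5, 79, 89, 109), (15, 99, 113, 131), (25, 121, 136, 153), (35, 72, 153, 170), (45, 72, 172, 180), (55, 72, 186, 194), (65, 71, 72, 73), (75, 71, 72, 72), (85, 71, 72, 73)]
t 16.6 S [  5.6  20.8 191.1] hd 10.43 Fs [-0.1  1.4 -0.4] gap 90.8 q6 1.03
```

View pics/s7c.png

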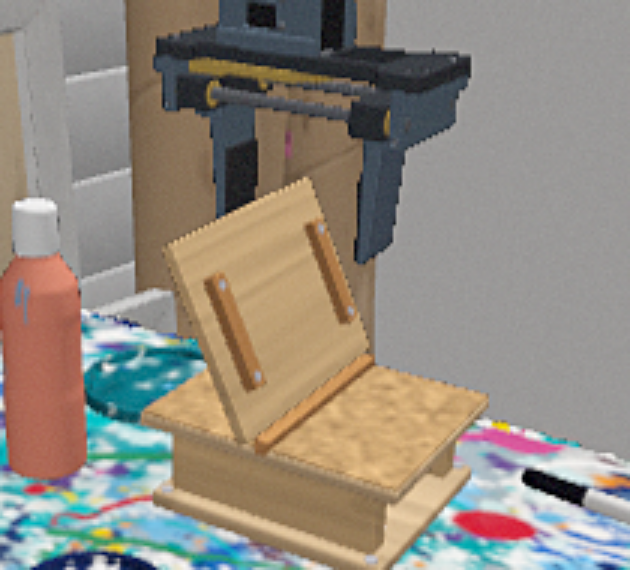

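Emit:
{"method": "step_arm", "body": {
  "rows": [
    {"x": -0.01,"y": 0.1,"z": -0.03,"spin": 0,"fingers": 91},
    {"x": -0.01,"y": 0.1,"z": -0.03,"spin": 0,"fingers": 91},
    {"x": -0.01,"y": 0.1,"z": -0.03,"spin": 0,"fingers": 91},
    {"x": -0.01,"y": 0.1,"z": -0.02,"spin": 0,"fingers": 91},
    {"x": 0,"y": 0.1,"z": -0.02,"spin": 0,"fingers": 91},
    {"x": 0,"y": 0.1,"z": -0.02,"spin": 0,"fingers": 91},
    {"x": 0,"y": 0.1,"z": -0.01,"spin": 0,"fingers": 91},
    {"x": 0,"y": 0.1,"z": 0,"spin": 0,"fingers": 91},
    {"x": 0,"y": 0.05,"z": 0,"spin": 0,"fingers": 91},
    {"x": 0,"y": 0,"z": 0,"spin": 0,"fingers": 91}
  ]
}}

```text
t: 17.85
eef_pos: [0.512, -0.1701, 0.1991]
tcp_rot: [0.996, 0.089, -0.0, -0.0]
contact_force: [-1.1, 0.4, -0.7]
finger_gap: 0.0912
grip_force: 0.1
```

```bash
python3 -c "
from h import *
prof('s8',xr=(-70,-30)); rep()"
```

```text
[(-95, 64, 69, 72), (-85, 71, 72, 72), (-75, 71, 72, 73), (-65, 71, 72, 73), (-55, 71, 72, 73), (-45, 71, 72, 72), (-35, 71, 72, 72), (-25, 71, 72, 72), (-15, 71, 72, 72), (-5, 72, 112, 144), (5, 85, 128, 170), (15, 177, 193, 206), (25, 71, 72, 74), (35, 71, 72, 72), (45, 71, 72, 73), (55, 71, 72, 73), (65, 71, 72, 73), (75, 71, 72, 73), (85, 71, 72, 72)]
t 17.9 S [  3.6 -21.7 199. ] hd 10.27 Fs [ 1.2 -0.2 -0.7] gap 90.7 q6 0.96
```

Emit:
{"method": "step_arm", "body": {
  "rows": [
    {"x": 0,"y": 0,"z": 0,"spin": 0,"fingers": 82},
    {"x": 0,"y": -0.085,"z": 0,"spin": 0,"fingers": 73},
    {"x": 0,"y": -0.085,"z": 0,"spin": 0,"fingers": 64},
    {"x": 0,"y": -0.085,"z": 0,"spin": 0,"fingers": 55},
    {"x": 0,"y": -0.085,"z": 0,"spin": 0,"fingers": 46},
    {"x": 0,"y": -0.085,"z": 0,"spin": 0,"fingers": 37},
    {"x": 0,"y": -0.085,"z": 0,"spin": 0,"fingers": 29},
    {"x": 0,"y": -0.085,"z": 0,"spin": 0,"fingers": 22},
    {"x": 0,"y": -0.085,"z": 0,"spin": 0,"fingers": 22}
  ],
  "squeeze": 8
}}

```text
t: 19.02
eef_pos: [0.5058, -0.1363, 0.1991]
tcp_rot: [0.996, 0.09, -0.0, 0.0]
contact_force: [0.1, -0.4, 0.2]
finger_gap: 0.0221
grip_force: 0.1
```

```bash
python3 -c "
from h import *
prof('s9',xr=(-70,-30)); rep()"
```

```text
[(-95, 64, 69, 72), (-85, 71, 72, 72), (-75, 71, 72, 72), (-65, 71, 72, 72), (-55, 71, 72, 73), (-45, 71, 71, 72), (-35, 71, 72, 73), (-25, 71, 72, 73), (-15, 71, 72, 72), (-5, 72, 112, 144), (5, 84, 130, 173), (15, 177, 193, 206), (25, 71, 72, 73), (35, 71, 72, 73), (45, 71, 72, 72), (55, 71, 72, 73), (65, 71, 72, 73), (75, 71, 72, 72), (85, 71, 72, 73)]
t 19.075 S [  3.6  13.1 199.1] hd 10.29 Fs [-0.6  1.2  0.9] gap 21.8 q6 1.01
```

Emit:
{"method": "step_arm", "body": {
  "rows": [
    {"x": 0,"y": 0.03,"z": 0,"spin": 0,"fingers": 16},
    {"x": 0,"y": 0.04,"z": 0,"spin": 0,"fingers": 4},
    {"x": 0,"y": 0.01,"z": 0,"spin": 0,"fingers": 4},
    {"x": 0,"y": 0,"z": 0,"spin": 0,"fingers": 4},
    {"x": 0,"y": 0,"z": 0,"spin": 0,"fingers": 4}
  ],
  "squeeze": 8
}}

```text
t: 19.7
eef_pos: [0.5067, -0.1406, 0.1992]
tcp_rot: [0.996, 0.09, 0.0, 0.0]
contact_force: [0.3, 0.2, 0.8]
finger_gap: 0.0079
grip_force: 8.0
```

```bash
python3 -c "
from h import *
prof('s10',xr=(-70,-30)); rep()
cv2.imwrite('pics/s10c.png',cv2.resize(cv2.imread('pics/s10.png')[60:240,200:360],None,fx=3.3,fy=3.3))"
```

```text
[(-95, 65, 69, 72), (-85, 71, 72, 72), (-75, 71, 72, 72), (-65, 71, 71, 73), (-55, 71, 72, 72), (-45, 71, 72, 72), (-35, 71, 72, 73), (-25, 71, 72, 72), (-15, 71, 72, 72), (-5, 74, 129, 173), (5, 85, 158, 203), (25, 71, 72, 73), (35, 71, 72, 72), (45, 71, 72, 72), (55, 71, 72, 73), (65, 71, 72, 72), (75, 71, 72, 73), (85, 71, 72, 72)]
t 19.75 S [  3.7   8.2 199.1] hd 10.28 Fs [-0.  -0.2 -0.5] gap 8.1 q6 1.01
```

View pics/s10c.png

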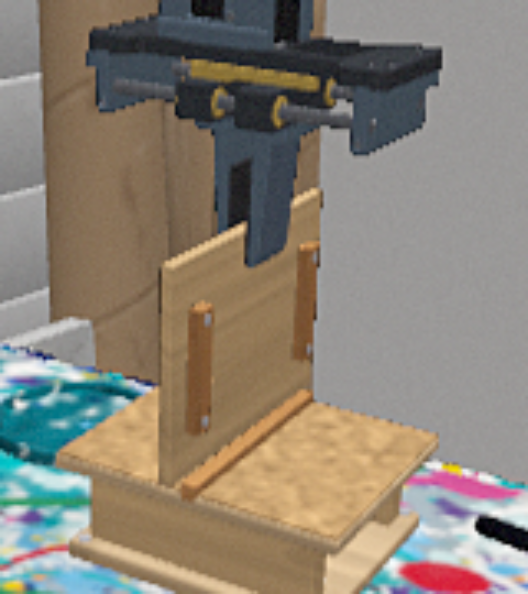

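Emit:
{"method": "step_arm", "body": {
  "rows": [
    {"x": 0,"y": 0,"z": 0,"spin": 0,"fingers": 4},
    {"x": 0,"y": 0,"z": -0.07,"spin": 0,"fingers": 4},
    {"x": 0,"y": 0,"z": -0.06,"spin": 0,"fingers": 4},
    {"x": 0,"y": 0,"z": 0,"spin": 0,"fingers": 4},
    {"x": 0,"y": 0.1,"z": 0,"spin": 0,"fingers": 4},
    {"x": 0,"y": 0.1,"z": 0,"spin": 0,"fingers": 4}
  ],
  "squeeze": 15
}}

```text
t: 20.5
eef_pos: [0.5084, -0.1507, 0.2055]
tcp_rot: [0.996, 0.09, -0.0, 0.0]
contact_force: [1.7, 0.7, -2.8]
finger_gap: 0.0077
grip_force: 15.0
```

```bash
python3 -c "
from h import *
rep()"
```

```text
t 20.5 S [  3.6  -2.1 205.5] hd 10.28 Fs [ 1.8  0.4 -2.8] gap 7.7 q6 0.99
```

Emit:
{"method": "step_arm", "body": {
  "rows": [
    {"x": 0,"y": 0.09,"z": 0,"spin": 0,"fingers": 4},
    {"x": 0,"y": 0.08,"z": 0,"spin": 0,"fingers": 4},
    {"x": 0,"y": 0,"z": 0.05,"spin": 0,"fingers": 4},
    {"x": 0,"y": 0,"z": 0.05,"spin": 0,"fingers": 4},
    {"x": 0,"y": 0,"z": 0.02,"spin": 0,"fingers": 4},
    {"x": 0,"y": 0,"z": 0,"spin": 0,"fingers": 4}
  ]
}}

```text
t: 21.25
eef_pos: [0.5098, -0.1586, 0.1995]
tcp_rot: [0.996, 0.09, -0.0, -0.0]
contact_force: [0.2, -0.1, -1.2]
finger_gap: 0.0081
grip_force: 15.0
```

```bash
python3 -c "
from h import *
prof('s11',xr=(-70,-30));rep()"
```

```text
[(-95, 65, 69, 72), (-85, 71, 72, 73), (-75, 71, 72, 72), (-65, 71, 72, 73), (-55, 71, 72, 72), (-45, 71, 72, 73), (-35, 71, 72, 72), (-25, 71, 132, 174), (-15, 75, 151, 202), (-5, 71, 73, 208), (15, 71, 72, 73), (25, 71, 72, 72), (35, 71, 72, 72), (45, 71, 72, 72), (55, 71, 72, 73), (65, 71, 72, 72), (75, 71, 72, 73), (85, 71, 72, 73)]
t 21.3 S [  3.6 -10.1 199.6] hd 10.29 Fs [-0.8  0.3 -2.2] gap 7.9 q6 0.98
```

Emit:
{"method": "step_arm", "body": {
  "rows": [
    {"x": 0,"y": 0,"z": 0.012,"spin": 0,"fingers": 4},
    {"x": 0,"y": 0,"z": 0,"spin": 0,"fingers": 4},
    {"x": 0,"y": 0,"z": 0,"spin": 0,"fingers": 14},
    {"x": 0,"y": 0.03,"z": 0,"spin": 0,"fingers": 14},
    {"x": 0,"y": 0.04,"z": 0,"spin": 0,"fingers": 14},
    {"x": 0,"y": 0.04,"z": 0,"spin": 0,"fingers": 14},
    {"x": 0,"y": 0.04,"z": 0,"spin": 0,"fingers": 14},
    {"x": 0,"y": 0.04,"z": 0,"spin": 0,"fingers": 14},
    {"x": 0,"y": 0.04,"z": 0,"spin": 0,"fingers": 14},
    {"x": 0,"y": 0,"z": 0,"spin": 0,"fingers": 14}
  ]
}}

```text
t: 22.55
eef_pos: [0.512, -0.1701, 0.199]
tcp_rot: [0.996, 0.09, 0.0, 0.0]
contact_force: [-0.2, -0.5, 0.4]
finger_gap: 0.0139
grip_force: 0.0
```

```bash
python3 -c "
from h import *
prof('s12',xr=(-70,-30));rep()"
```

```text
[(-95, 64, 69, 72), (-85, 71, 72, 72), (-75, 71, 72, 73), (-65, 71, 72, 72), (-55, 71, 72, 73), (-45, 71, 72, 72), (-35, 71, 145, 172), (-25, 73, 158, 199), (-15, 72, 82, 102), (15, 71, 72, 72), (25, 71, 72, 72), (35, 71, 72, 73), (45, 71, 72, 73), (55, 71, 72, 73), (65, 71, 72, 73), (75, 71, 72, 73), (85, 71, 72, 73)]
t 22.6 S [  3.6 -21.7 199. ] hd 10.27 Fs [-0.7  0.  -0.3] gap 14.1 q6 0.96
```

Emit:
{"method": "step_arm", "body": {
  "rows": [
    {"x": 0,"y": 0,"z": 0,"spin": 0,"fingers": 22},
    {"x": 0,"y": 0,"z": 0.01,"spin": 0,"fingers": 30},
    {"x": 0,"y": 0,"z": 0.01,"spin": 0,"fingers": 38},
    {"x": 0,"y": 0,"z": 0.01,"spin": 0,"fingers": 46},
    {"x": 0,"y": 0,"z": 0.02,"spin": 0,"fingers": 54},
    {"x": 0,"y": 0,"z": 0.03,"spin": 0,"fingers": 62},
    {"x": 0,"y": 0,"z": 0.03,"spin": 0,"fingers": 70},
    {"x": 0,"y": 0,"z": 0.03,"spin": 0,"fingers": 78},
    {"x": 0,"y": 0,"z": 0.03,"spin": 0,"fingers": 86},
    {"x": 0,"y": 0,"z": 0.02,"spin": 0,"fingers": 91},
    {"x": 0,"y": 0,"z": 0,"spin": 0,"fingers": 91}
  ]
}}

```text
t: 23.98
eef_pos: [0.5119, -0.17, 0.1894]
tcp_rot: [0.996, 0.09, -0.0, -0.0]
contact_force: [0.3, -0.9, 0.1]
finger_gap: 0.091
grip_force: 0.2
```

```bash
python3 -c "
from h import *
prof('s13',xr=(-60,-20));rep(); prof('t13','top')"
```

```text
[(-95, 63, 69, 72), (-85, 71, 72, 72), (-75, 71, 71, 72), (-65, 71, 179, 192), (-55, 71, 135, 168), (-45, 71, 72, 128), (-35, 71, 72, 107), (-25, 71, 72, 84), (-15, 71, 72, 80), (5, 72, 73, 77), (15, 71, 72, 72), (25, 71, 72, 73), (35, 71, 72, 73), (45, 71, 72, 73), (55, 71, 72, 73), (65, 71, 72, 73), (75, 71, 72, 73), (85, 71, 72, 73)]
t 24.025 S [  3.6 -21.7 189.5] hd 10.28 Fs [-0.3 -0.1 -0.4] gap 90.4 q6 0.96
[(15, 68, 69, 71), (35, 69, 70, 73)]
```

Emit:
{"method": "step_arm", "body": {
  "rows": [
    {"x": 0,"y": 0.098,"z": 0.05,"spin": 0,"fingers": 91},
    {"x": 0,"y": 0.096,"z": 0.054,"spin": 0,"fingers": 91},
    {"x": 0,"y": 0.094,"z": 0.06,"spin": 0,"fingers": 91},
    {"x": 0,"y": 0.09,"z": 0.062,"spin": 0,"fingers": 91},
    {"x": 0,"y": 0.088,"z": 0.068,"spin": 0,"fingers": 91},
    {"x": 0,"y": 0.084,"z": 0.07,"spin": 0,"fingers": 91},
    {"x": 0,"y": 0.08,"z": 0.076,"spin": 0,"fingers": 91},
    {"x": 0,"y": 0.078,"z": 0.078,"spin": 0,"fingers": 91},
    {"x": 0,"y": 0,"z": 0,"spin": 0,"fingers": 91}
  ]
}}

```text
t: 25.2
eef_pos: [0.5182, -0.205, 0.1632]
tcp_rot: [0.996, 0.089, -0.0, -0.0]
contact_force: [0.1, -1.2, 1.2]
finger_gap: 0.0914
grip_force: 0.8
```

```bash
python3 -c "
from h import *
Q=prof('s14',xr=(-60,-20));rep(); prof('t14','top',xr=(-70,70),yr=(-180,40))"
```

```text
[(-135, 231, 234, 238), (-125, 234, 237, 239), (-115, 234, 236, 239), (-105, 165, 168, 235), (-95, 65, 71, 170), (-85, 71, 72, 73), (-75, 71, 72, 72), (-65, 71, 72, 72), (-55, 71, 72, 72), (-45, 71, 72, 73), (-35, 71, 72, 73), (-25, 71, 72, 72), (-15, 71, 72, 87), (-5, 77, 78, 237), (5, 72, 78, 238), (15, 71, 72, 236), (25, 71, 72, 234), (35, 71, 72, 73), (45, 71, 72, 73), (55, 71, 72, 73), (65, 71, 72, 73), (75, 71, 72, 73), (85, 71, 72, 73)]
t 25.25 S [  3.5 -57.1 163.4] hd 10.27 Fs [ 0.6 -1.6  0.5] gap 90.8 q6 0.91
[(-95, 161, 167, 170), (-85, 152, 157, 159), (-75, 142, 146, 151), (-65, 132, 136, 141), (-55, 120, 125, 129), (-45, 111, 115, 118), (-35, 100, 104, 109), (-25, 90, 94, 98), (-15, 79, 83, 88), (-5, 68, 75, 77), (5, 68, 74, 77), (15, 68, 70, 72), (25, 68, 70, 71), (35, 68, 70, 72)]
```

Emit:
{"method": "step_arm", "body": {
  "rows": [
    {"x": 0,"y": 0.07,"z": 0.082,"spin": 0,"fingers": 91},
    {"x": 0,"y": 0.066,"z": 0.084,"spin": 0,"fingers": 91},
    {"x": 0,"y": 0.058,"z": 0.088,"spin": 0,"fingers": 91},
    {"x": 0,"y": 0.055,"z": 0.092,"spin": 0,"fingers": 91},
    {"x": 0,"y": 0.05,"z": 0.094,"spin": 0,"fingers": 91},
    {"x": 0,"y": 0,"z": 0,"spin": 0,"fingers": 91}
  ]
}}

```text
t: 26.05
eef_pos: [0.521, -0.2198, 0.1413]
tcp_rot: [0.996, 0.09, -0.0, -0.0]
contact_force: [1.6, -1.6, -0.3]
finger_gap: 0.0912
grip_force: 0.8
```

```bash
python3 -c "
from h import *
rep(); prof('t15','top',xr=(-70,70),yr=(-180,40))"
```

```text
t 26.05 S [  3.6 -72.3 141.3] hd 10.27 Fs [ 1.3 -1.9 -0.3] gap 91.2 q6 0.89
[(-115, 144, 147, 149), (-105, 139, 142, 145), (-95, 132, 135, 138), (-85, 125, 128, 132), (-75, 119, 122, 125), (-65, 112, 116, 119), (-55, 106, 109, 113), (-45, 100, 102, 106), (-35, 92, 96, 100), (-25, 87, 90, 224), (-15, 80, 85, 229), (-5, 71, 76, 79), (5, 68, 70, 77), (15, 68, 70, 72), (25, 68, 70, 72), (35, 68, 70, 72)]
```

Emit:
{"method": "step_arm", "body": {
  "rows": [
    {"x": 0,"y": 0.042,"z": 0.096,"spin": 0,"fingers": 91},
    {"x": 0,"y": 0.046,"z": 0.1,"spin": 0,"fingers": 91},
    {"x": 0,"y": 0.042,"z": 0.102,"spin": 0,"fingers": 91},
    {"x": 0,"y": 0.04,"z": 0.104,"spin": 0,"fingers": 91},
    {"x": 0,"y": 0.036,"z": 0.104,"spin": 0,"fingers": 91},
    {"x": 0,"y": 0,"z": 0,"spin": 0,"fingers": 91}
  ]
}}

```text
t: 26.85
eef_pos: [0.5231, -0.2302, 0.1159]
tcp_rot: [0.996, 0.09, 0.0, 0.0]
contact_force: [2.6, -4.0, 1.0]
finger_gap: 0.0908
grip_force: 2.5
```

```bash
python3 -c "
from h import *
rep(); prof('t16','top',xr=(-70,70),yr=(-180,40))"
```

```text
t 26.85 S [  3.8 -82.9 115.9] hd 10.27 Fs [ 1.9 -4.4  1. ] gap 90.8 q6 0.87
[(-125, 120, 122, 124), (-115, 117, 119, 122), (-105, 112, 116, 117), (-95, 109, 111, 114), (-85, 105, 107, 110), (-75, 101, 104, 106), (-65, 98, 100, 103), (-55, 94, 96, 98), (-45, 91, 93, 95), (-35, 87, 90, 197), (-25, 83, 87, 221), (-15, 81, 222, 225), (-5, 75, 222, 224), (5, 69, 76, 224), (15, 68, 70, 72), (25, 68, 70, 72), (35, 68, 70, 72)]
```

Emit:
{"method": "step_arm", "body": {
  "rows": [
    {"x": 0,"y": 0,"z": -0.04,"spin": 0,"fingers": 91},
    {"x": 0,"y": 0,"z": -0.04,"spin": 0,"fingers": 91},
    {"x": 0,"y": 0,"z": -0.04,"spin": 0,"fingers": 91},
    {"x": 0,"y": 0,"z": -0.04,"spin": 0,"fingers": 91},
    {"x": 0,"y": 0,"z": 0,"spin": 0,"fingers": 91}
  ]
}}

```text
t: 27.52
eef_pos: [0.5227, -0.2296, 0.1244]
tcp_rot: [0.996, 0.09, -0.0, -0.0]
contact_force: [-0.4, -0.4, -0.9]
finger_gap: 0.0908
grip_force: 0.6
```

```bash
python3 -c "
from h import *
rep(); prof('t17','top',xr=(-70,70),yr=(-180,40))"
```

```text
t 27.525 S [  3.6 -82.3 124.4] hd 10.28 Fs [-0.4 -0.3 -0.9] gap 90.8 q6 0.87
[(-125, 123, 124, 126), (-115, 120, 121, 124), (-105, 115, 117, 120), (-95, 111, 114, 117), (-85, 107, 110, 112), (-75, 103, 106, 108), (-65, 98, 101, 104), (-55, 95, 97, 100), (-45, 91, 94, 96), (-35, 88, 90, 206), (-25, 84, 87, 214), (-15, 81, 231, 233), (-5, 75, 230, 233), (5, 69, 77, 232), (15, 68, 70, 72), (25, 68, 70, 72), (35, 68, 70, 72)]
```

Emit:
{"method": "step_arm", "body": {
  "rows": [
    {"x": 0,"y": 0.012,"z": 0.066,"spin": 0,"fingers": 91},
    {"x": 0,"y": 0.016,"z": 0.066,"spin": 0,"fingers": 91},
    {"x": 0,"y": 0.02,"z": 0.088,"spin": 0,"fingers": 91},
    {"x": 0,"y": 0.02,"z": 0.068,"spin": 0,"fingers": 91},
    {"x": 0,"y": 0,"z": 0,"spin": 0,"fingers": 91}
  ]
}}

```text
t: 28.2
eef_pos: [0.5235, -0.2332, 0.1097]
tcp_rot: [0.996, 0.09, 0.0, 0.0]
contact_force: [2.6, -4.2, 0.8]
finger_gap: 0.0914
grip_force: 2.1
```

```bash
python3 -c "
from h import *
rep(); prof('t18','top',xr=(-70,70),yr=(-180,40))"
```

```text
t 28.2 S [  3.7 -86.  109.7] hd 10.27 Fs [ 1.8 -4.6  0.8] gap 91.4 q6 0.87
[(-125, 108, 110, 112), (-115, 106, 108, 111), (-105, 102, 105, 107), (-95, 100, 102, 104), (-85, 98, 100, 102), (-75, 94, 97, 99), (-65, 91, 94, 96), (-55, 89, 92, 94), (-45, 87, 90, 94), (-35, 85, 87, 197), (-25, 83, 196, 217), (-15, 81, 216, 218), (-5, 75, 213, 218), (5, 68, 75, 217), (15, 68, 70, 72), (25, 68, 70, 72), (35, 68, 70, 72)]
```

Emit:
{"method": "step_arm", "body": {
  "rows": [
    {"x": 0,"y": 0.02,"z": 0.05,"spin": 0,"fingers": 91},
    {"x": 0,"y": 0.02,"z": 0.05,"spin": 0,"fingers": 91},
    {"x": 0,"y": 0.01,"z": 0.04,"spin": 0,"fingers": 91},
    {"x": 0,"y": 0,"z": 0,"spin": 0,"fingers": 91}
  ]
}}

```text
t: 28.75
eef_pos: [0.5235, -0.2353, 0.1026]
tcp_rot: [0.996, 0.09, -0.0, -0.0]
contact_force: [0.8, -1.2, -0.8]
finger_gap: 0.0911
grip_force: 0.4
```

```bash
python3 -c "
from h import *
rep(); prof('t19','top',xr=(-70,70),yr=(-180,40))"
```

```text
t 28.75 S [  3.3 -88.  102.6] hd 10.27 Fs [ 0.6 -1.4 -0.8] gap 91.1 q6 0.86
[(-135, 102, 104, 106), (-125, 101, 103, 105), (-115, 99, 101, 103), (-105, 97, 99, 100), (-95, 95, 97, 99), (-85, 94, 96, 98), (-75, 92, 93, 96), (-65, 89, 92, 93), (-55, 88, 89, 92), (-45, 86, 88, 129), (-35, 85, 87, 191), (-25, 83, 208, 211), (-15, 82, 209, 211), (-5, 75, 84, 211), (5, 68, 75, 203), (15, 68, 70, 72), (25, 68, 70, 72), (35, 67, 70, 72)]
```

Emit:
{"method": "step_arm", "body": {
  "rows": [
    {"x": 0,"y": 0.006,"z": 0,"spin": 0,"fingers": 91},
    {"x": 0,"y": 0.006,"z": 0,"spin": 0,"fingers": 91},
    {"x": 0,"y": 0.006,"z": 0,"spin": 0,"fingers": 91},
    {"x": 0,"y": 0.006,"z": 0,"spin": 0,"fingers": 91},
    {"x": 0,"y": 0.006,"z": 0,"spin": 0,"fingers": 91}
  ]
}}

```text
t: 29.42
eef_pos: [0.5241, -0.237, 0.1029]
tcp_rot: [0.996, 0.09, -0.0, -0.0]
contact_force: [0.5, -1.3, -0.7]
finger_gap: 0.0906
grip_force: 0.5
```

```bash
python3 -c "
from h import *
rep(); prof('t20','top',xr=(-70,70),yr=(-180,40))"
```

```text
t 29.425 S [  3.6 -89.8 102.9] hd 10.28 Fs [ 0.2 -1.4 -0.7] gap 90.6 q6 0.86
[(-135, 95, 96, 98), (-125, 93, 96, 98), (-115, 93, 94, 96), (-105, 92, 93, 95), (-95, 90, 92, 94), (-85, 90, 91, 93), (-75, 88, 90, 92), (-65, 87, 89, 92), (-55, 87, 88, 90), (-45, 85, 87, 118), (-35, 84, 87, 192), (-25, 85, 209, 211), (-15, 83, 209, 211), (-5, 74, 83, 211), (5, 68, 73, 77), (15, 68, 70, 72), (25, 68, 70, 72), (35, 68, 70, 72)]
```

Emit:
{"method": "step_arm", "body": {
  "rows": [
    {"x": 0,"y": 0.004,"z": 0,"spin": 0,"fingers": 91},
    {"x": 0,"y": 0.004,"z": 0,"spin": 0,"fingers": 91},
    {"x": 0,"y": 0.004,"z": 0,"spin": 0,"fingers": 91},
    {"x": 0,"y": 0.004,"z": 0,"spin": 0,"fingers": 91}
  ]
}}

```text
t: 29.98
eef_pos: [0.5242, -0.2377, 0.1029]
tcp_rot: [0.996, 0.09, 0.0, -0.0]
contact_force: [0.1, 0.2, 0.3]
finger_gap: 0.0909
grip_force: 0.0
```

```bash
python3 -c "
from h import *
rep(); prof('t21','top',xr=(-70,70),yr=(-180,40))"
```

```text
t 29.975 S [  3.6 -90.5 102.9] hd 10.28 Fs [0.2 0.2 0.3] gap 90.9 q6 0.86
[(-135, 84, 86, 88), (-125, 85, 86, 88), (-115, 85, 86, 88), (-105, 84, 86, 88), (-95, 84, 86, 88), (-85, 84, 86, 88), (-75, 84, 86, 88), (-65, 84, 86, 88), (-55, 84, 86, 88), (-45, 84, 86, 89), (-35, 85, 88, 192), (-25, 85, 210, 211), (-15, 85, 209, 211), (-5, 74, 87, 211), (5, 69, 73, 77), (15, 68, 70, 72), (25, 68, 70, 72), (35, 68, 70, 72)]
```

```bash
python3 -c "
from h import *
s,p,a=st(); q=p+[0,0,.04]
plan(W(0,-.172,.13),100.3,18,start=q,a0=a,F=91,nd=2)"
```

```text
[{"x":-0.0,"y":0.09,"z":0.01,"spin":-1.0,"fingers":91},{"x":-0.01,"y":0.09,"z":0.01,"spin":-1.0,"fingers":91},{"x":-0.02,"y":0.09,"z":0.01,"spin":-1.0,"fingers":91},{"x":-0.03,"y":0.09,"z":0.02,"spin":-1.0,"fingers":91},{"x":-0.03,"y":0.08,"z":0.01,"spin":-1.0,"fingers":91},{"x":-0.04,"y":0.08,"z":0.02,"spin":-1.0,"fingers":91},{"x":-0.05,"y":0.08,"z":0.01,"spin":-1.0,"fingers":91},{"x":-0.06,"y":0.07,"z":0.02,"spin":-1.0,"fingers":91},{"x":-0.06,"y":0.07,"z":0.01,"spin":-1.0,"fingers":91},{"x":-0.07,"y":0.06,"z":0.02,"spin":-1.0,"fingers":91},{"x":-0.07,"y":0.05,"z":0.01,"spin":-1.0,"fingers":91},{"x":-0.08,"y":0.05,"z":0.02,"spin":-1.0,"fingers":91},{"x":-0.08,"y":0.04,"z":0.01,"spin":-1.0,"fingers":91},{"x":-0.08,"y":0.03,"z":0.02,"spin":-1.0,"fingers":91},{"x":-0.09,"y":0.03,"z":0.01,"spin":-1.0,"fingers":91},{"x":-0.09,"y":0.02,"z":0.02,"spin":-1.0,"fingers":91},{"x":-0.09,"y":0.01,"z":0.01,"spin":-1.0,"fingers":91},{"x":-0.08,"y":0.01,"z":0.02,"spin":-1.0,"fingers":91}]
end [ 0.5354 -0.3183  0.1299] 100.3 from [ 0.5243 -0.2378  0.1029] t 30.025
```

Emit:
{"method": "step_arm", "body": {
  "rows": [
    {"x": 0,"y": 0.04,"z": -0.3,"spin": 0,"fingers": 91},
    {"x": 0,"y": 0,"z": -0.5,"spin": 0,"fingers": 91},
    {"x": 0,"y": 0.09,"z": 0.01,"spin": -1,"fingers": 91},
    {"x": -0.01,"y": 0.09,"z": 0.01,"spin": -1,"fingers": 91},
    {"x": -0.02,"y": 0.09,"z": 0.01,"spin": -1,"fingers": 91},
    {"x": -0.03,"y": 0.09,"z": 0.02,"spin": -1,"fingers": 91},
    {"x": -0.03,"y": 0.08,"z": 0.01,"spin": -1,"fingers": 91},
    {"x": -0.04,"y": 0.08,"z": 0.02,"spin": -1,"fingers": 91},
    {"x": -0.05,"y": 0.08,"z": 0.01,"spin": -1,"fingers": 91},
    {"x": -0.06,"y": 0.07,"z": 0.02,"spin": -1,"fingers": 91},
    {"x": -0.06,"y": 0.07,"z": 0.01,"spin": -1,"fingers": 91},
    {"x": -0.07,"y": 0.06,"z": 0.02,"spin": -1,"fingers": 91},
    {"x": -0.07,"y": 0.05,"z": 0.01,"spin": -1,"fingers": 91},
    {"x": -0.08,"y": 0.05,"z": 0.02,"spin": -1,"fingers": 91},
    {"x": -0.08,"y": 0.04,"z": 0.01,"spin": -1,"fingers": 91},
    {"x": -0.08,"y": 0.03,"z": 0.02,"spin": -1,"fingers": 91},
    {"x": -0.09,"y": 0.03,"z": 0.01,"spin": -1,"fingers": 91},
    {"x": -0.09,"y": 0.02,"z": 0.02,"spin": -1,"fingers": 91},
    {"x": -0.09,"y": 0.01,"z": 0.01,"spin": -1,"fingers": 91},
    {"x": -0.08,"y": 0.01,"z": 0.02,"spin": -1,"fingers": 91}
  ]
}}

```text
t: 32.52
eef_pos: [0.5359, -0.3207, 0.1311]
tcp_rot: [0.64, 0.768, 0.0, 0.0]
contact_force: [-0.0, -0.5, -0.2]
finger_gap: 0.0911
grip_force: 0.0
```

```bash
cat >> h.py <<'E'
def panel():
    "footprint of points at z 82..90 mm, both cameras, stand frame"
    for cam in('top','scene'):
        im,d=snap(cam,'pn'); P=cloud(cam,d).reshape(-1,3)*1000; P=P[np.isfinite(P).all(1)]
        c,s=np.cos(YAW),np.sin(YAW); X=P-[O[0]*1000,O[1]*1000,0]
        Q=np.c_[c*X[:,0]+s*X[:,1],-s*X[:,0]+c*X[:,1],X[:,2]]
        Q=Q[(abs(Q[:,0])<110)&(abs(Q[:,1]+60)<110)&(Q[:,2]>82)&(Q[:,2]<90)]
        r=cv2.minAreaRect(Q[:,:2].astype(np.float32)); print(cam,len(Q),'rect',np.round(r[0],1),np.round(r[1],1),round(r[2],2))
        for lo in range(-80,80,32):
            q=Q[(Q[:,0]>lo)&(Q[:,0]<lo+32),1]
            if len(q)>20: print('  x',lo+16,'y',np.percentile(q,[0.5,99.5]).round(1),end='')
        for lo in range(-130,0,40):
            q=Q[(Q[:,1]>lo)&(Q[:,1]<lo+40),0]
            if len(q)>20: print('  Y',lo+20,'x',np.percentile(q,[0.5,99.5]).round(1),end='')
        print()
E
python3 -c "
from h import *
rep(); panel()"
```

```text
t 32.525 S [   0.2 -174.3  131.1] hd 100.44 Fs [-0.1 -0.5 -0.2] gap 91.1 q6 -0.82
top 4398 rect [ -1.8 -70.8] [169.9 130.4] 0.77
  x -64 y [-120.8   -7. ]  x -32 y [-135.    -6.5]  x 0 y [-134.9   -6.1]  x 32 y [-134.7   -5.9]  x 64 y [-133.7   -5.4]  Y -110 x [-71.5  82.6]  Y -70 x [-85.6  82.1]  Y -30 x [-86.3  81.4]  Y 10 x [-86.6  81. ]
scene 3048 rect [ -2.5 -71.8] [171.8 130.6] 0.62
  x -64 y [-137.5   -8.7]  x -32 y [-136.8   -8.6]  x 0 y [-136.5   -8.3]  x 32 y [-133.3   -7.5]  x 64 y [-121.5   -7. ]  Y -110 x [-86.9  81.7]  Y -70 x [-87.2  80.2]  Y -30 x [-88.  82.]  Y 10 x [-87.4  80.4]
```

Emit:
{"method": "step_arm", "body": {
  "rows": [
    {"x": 0,"y": 0.03,"z": 0.45,"spin": 0.03,"fingers": 91},
    {"x": 0,"y": 0,"z": 0.45,"spin": 0,"fingers": 91},
    {"x": 0.2,"y": 0,"z": 0,"spin": 0,"fingers": 91},
    {"x": 0.12,"y": 0,"z": 0,"spin": 0,"fingers": 91},
    {"x": 0.06,"y": 0,"z": 0,"spin": 0,"fingers": 91},
    {"x": 0.04,"y": 0,"z": 0,"spin": 0,"fingers": 91},
    {"x": 0.04,"y": 0,"z": 0,"spin": 0,"fingers": 91},
    {"x": 0.04,"y": 0,"z": 0,"spin": 0,"fingers": 91},
    {"x": 0.04,"y": 0,"z": 0,"spin": 0,"fingers": 91},
    {"x": 0.04,"y": 0,"z": 0,"spin": 0,"fingers": 91},
    {"x": 0,"y": 0,"z": 0,"spin": 0,"fingers": 91}
  ]
}}

```text
t: 34.0
eef_pos: [0.532, -0.2911, 0.0848]
tcp_rot: [0.642, 0.767, 0.0, -0.0]
contact_force: [0.0, -0.2, 0.6]
finger_gap: 0.0907
grip_force: 0.3
```

```bash
python3 -c "
from h import *
rep(); panel()"
```

```text
t 34.0 S [   1.7 -144.5   84.8] hd 100.13 Fs [ 0.  -0.2  0.6] gap 90.7 q6 -0.78
top 3560 rect [ -1.2 -62.1] [130.5 169.8] 89.78
  x -64 y [-61.8   2.8]  x -32 y [-86.8   2.6]  x 0 y [-118.4    2.5]  x 32 y [-126.     2.4]  x 64 y [-123.5    2.3]  Y -110 x [-12.3  82.8]  Y -70 x [-56.5  82.8]  Y -30 x [-84.   82.6]  Y 10 x [-84.8  82.7]
scene 2590 rect [ -2.2 -80.3] [165.4 174.6] 89.78
  x -64 y [-161.4    0.4]  x -32 y [-123.6    1.2]  x 0 y [-109.5    0.5]  x 32 y [-158.7    0.6]  x 64 y [-163.2    1.6]  Y -110 x [-86.9  33.6]  Y -70 x [-87.6  44.1]  Y -30 x [-87.3  81.3]  Y 10 x [-86.7  82. ]
```

Emit:
{"method": "step_arm", "body": {
  "rows": [
    {"x": 0.04,"y": 0,"z": 0,"spin": 0,"fingers": 91},
    {"x": 0.04,"y": 0,"z": 0,"spin": 0,"fingers": 91},
    {"x": 0.04,"y": 0,"z": 0,"spin": 0,"fingers": 91},
    {"x": 0.04,"y": 0,"z": 0,"spin": 0,"fingers": 91},
    {"x": 0.04,"y": 0,"z": 0,"spin": 0,"fingers": 91},
    {"x": 0,"y": 0,"z": 0,"spin": 0,"fingers": 91},
    {"x": -0.2,"y": 0,"z": 0,"spin": 0,"fingers": 91},
    {"x": -0.4,"y": 0,"z": 0,"spin": 0,"fingers": 91},
    {"x": 0,"y": 0,"z": -1,"spin": 0,"fingers": 91},
    {"x": -0.5,"y": -0.5,"z": -1,"spin": 0,"fingers": 91},
    {"x": -0.7,"y": -0.6,"z": -0.7,"spin": 0,"fingers": 91},
    {"x": -0.7,"y": -0.6,"z": 0,"spin": 0,"fingers": 91},
    {"x": 0,"y": 0,"z": 0,"spin": 0,"fingers": 91}
  ]
}}

```text
t: 35.72
eef_pos: [0.467, -0.4236, 0.2205]
tcp_rot: [0.643, 0.766, -0.0, 0.001]
contact_force: [-0.5, 1.0, -0.1]
finger_gap: 0.0908
grip_force: 0.0
```

```bash
python3 -c "
from h import *
rep(); panel(); prof('e','top',xr=(-70,70),yr=(-180,40))
im,d=read_camera('top')
a=np.load('pics/t2.npz')['im'].astype(int); df=np.abs(a-im).sum(2)>150
# bottle, lid, marker, tube zones (orig px) changed fraction
for n,(u0,u1,v0,v1) in dict(bottle=(205,240,230,265),lid=(188,225,165,215),marker=(332,408,146,158),tube=(356,412,198,220)).items(): print(n,round(df[v0:v1,u0:u1].mean(),3))"
```

```text
t 35.725 S [ -86.  -263.2  220.5] hd 99.9 Fs [-0.3  1.1 -0.1] gap 90.8 q6 -1.0
top 4686 rect [ -1.2 -52.1] [130.4 170.1] 89.73
  x -64 y [-116.1   12.6]  x -32 y [-115.9   12.5]  x 0 y [-115.9   12.7]  x 32 y [-116.2   12.3]  x 64 y [-115.9   12.3]  Y -110 x [-84.7  82.7]  Y -70 x [-85.1  82.5]  Y -30 x [-85.3  82.9]  Y 10 x [-84.9  83.1]
scene 3058 rect [ -2.1 -52.3] [132.2 172.6] 89.47
  x -64 y [-117.7   10.8]  x -32 y [-117.8   10.5]  x 0 y [-117.9   10.9]  x 32 y [-118.    11.3]  x 64 y [-118.3   10.5]  Y -110 x [-86.8  81.7]  Y -70 x [-86.7  82. ]  Y -30 x [-86.8  81.8]  Y 10 x [-86.5  83. ]
[(-115, 84, 86, 88), (-105, 84, 86, 88), (-95, 84, 86, 88), (-85, 84, 86, 88), (-75, 84, 86, 88), (-65, 84, 86, 88), (-55, 84, 86, 88), (-45, 84, 86, 88), (-35, 84, 86, 88), (-25, 84, 86, 88), (-15, 84, 86, 88), (-5, 84, 86, 88), (5, 84, 86, 88), (15, 68, 71, 86), (25, 68, 70, 72), (35, 68, 70, 72)]
bottle 0.003
lid 0.0
marker 0.026
tube 0.0
```

The panel lies flat with its top at 86 mm. It is square to the stand within about 0.3°, with its outer edge 25 mm past the bed. The bottle, lid, marker and tube have not moved.

```bash
python3 -c "
from h import *
print(manip.close_job())"
```

```text
the job is handed in; nothing more can be done
None
```

The job is handed in at about 36 s: the tube lies on the table clear of the stand, and the panel is turned onto its battens on the other bed, smooth face up and square, with the bottle, lid and marker unmoved; two possible faults are that I raised the panel's lower edge about 6 mm to slide it over the ridge and that its last roughly 5° of lowering was a short uncontrolled drop.

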